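# Pack the last two turned pins into the round wash pot

### The arm

A 6-joint arm with a two-finger parallel gripper is mounted at the origin on the work surface. World frame = base frame: x ahead of the robot, y to its left, z up, the work surface at z = 0. Lengths are in m, angles in rad, forces in N, time in s.
With the tool pointing down it reaches from about 0.25 to 0.8 m from the base axis. Payload 8.5 kg.
Tool frame: the origin (TCP) lies at the very end of the fingers, on their centre line; the grasp point (between the pads) lies bot.tcp_to_grasp behind it (bot.tcp_to_grasp is the distance from the TCP to the grasp point, in m); x points along the fingers, y is the direction in which the jaws open and shut, and the axes are right-handed (so a half turn about x gives the same grasp; the last joint's range is limited). The gripper opens to 85 mm and grips with 20 to 120 N. Pads are 22 mm wide; open, the fingers measure 114 mm over their backs; the gripper's body (76 mm by 85 mm) begins 54 mm behind the grasp point. The pads swing forward as they close: fully open they stand 13 mm farther back than shut.
Start: joints at [1.319, 0.238, -0.013, 1.319, 0, 1.571], TCP at [0.131, 0.508, 0.231] pointing down, gripper open.
Joint ranges: [-2.66, 2.66], [-1.03, 1.9], [-1.14, 1.46], [-1.82, 2.27], [-1.45, 1.34], [-3.14, 3.14]. Speed limits (rad/s): [2.22, 2.22, 2.79, 3.14, 3.14, 3.14].

### API

Orientations are given as a rotation vector (axis times angle).
In Python, from station import bot gives the robot as it stands.
- The arm moves only by the tool play_rows, never from a script. Its argument "deltas" is a list of rows, each an object of numbers: "jaw": the finger opening in cm, from 0 to 8.54; "x", "y", "z": the shift along the world's x, y, z in cm; "ax", "ay", "az": the turn, a rotation vector about the world's x, y, z in rad. A call has exactly 5 rows; each row is the pose to reach, as a shift and turn from the pose commanded when the call began; what a row does not reach only later rows make up. A row lasts 1/8 s, in which the tool goes at most 62.5 mm and 10.7 degrees, less where a joint would pass 70% of its speed; a pose out of reach is approached as far as the arm can. A call with a gripper value outside its range is refused whole. The fingers move at their own pace and stop on an object; "newtons" is the grip in N (left out, the last holds). Time passes only in rows, so rows that repeat a pose let the fingers close, or fill a call up. It gives the time, the measured TCP pose, the force and the opening at its end, in the units of the state.
- bot.state(): the state, without advancing time (a new reading comes with each control period).
- bot.get_image(name): name is "side" or "top" or "wrist"; returns (picture, depth): 400x640x3 uint8, red, green, blue; 400x640 float32, m along the optical axis (not along the pixel's ray), 0 where there is no reading.
- bot.camera_info(name): a dict with "vfov" (degrees; the focal length in pixels is half the picture's height over the tangent of half this angle, whatever the lens; pixels are square), "cx", "cy" (the principal point, pixels), "pose" (4x4, takes a point from camera to world coordinates). Camera axes: x right, y down, z forward; pixel columns grow to the right and rows downward; lengths in m; the calibration is good to about 2 mm. A picture is of the moment at which its call begins: read the wrist's pose just before it. camera_info takes no time and is no camera call; for the wrist camera it gives the pose at the moment of the call.
- bot.job_done(): hands the job in, once; it reports no verdict.
The state is a dict: "t": time; "joint_pos": joint angles; "qvel": joint speeds; "joint_torque": joint torques, N m; "ee_pos": TCP position; "tool_rot": TCP orientation; "ft_force": force on the tool from outside, world axes, zero at the start; "torque": the same for the moment, N m; "opening": opening from 0.0 (shut) to 1.0 (fully open).
Only numpy, scipy, OpenCV 4.12 (cv2) and the standard library are available. Lean on these libraries where they do the work, as an engineer would, in place of code of your own. Each camera call takes 0.05 s, during which the arm holds its last target. There are 200 camera calls.

### The job

Two finished pins, one standing on the bench and one lying in the V-block, go into the round pot with the other five. Stand the lying one up on the bench, spigot up, and let go of it there, so that you can take it again from above by its spigot. Then have all seven packed upright in the pot, spigots up and feet flat on its floor; lower the pins in, do not drop or topple any pin, lift none of the packed ones out, and leave the oil can, wood block and brush where they are.

Things in the scene. Friction and masses are not known exactly. Their poses are not given: they have to be found in the camera images.
- pot: round open steel pot fixed to the bench: inner radius 71.5 mm, wall 5 mm, 60 mm high, floor 5 mm thick, no dividers. Origin: centre of its underside, z up. Low wire ears stick out to 102 mm from its axis along its +x and -x, 45 mm up. Stands between the V-block and the standing pin.
- pot_floor (a point): centre of the pot's inner floor. The pot just holds seven pins: one here and six around it at 46.5 mm radius, 0, 60, .. 300 degrees from the pot's x axis; about 2.5 mm between bodies. At the start two of the seven places are empty, any two. Neighbouring spigots are 32 mm clear of each other: open the fingers only a little there, best closing along a row of pins.
- vblock: steel V-block fixed to the bench, 70 mm long, 32 mm wide, 36 mm high, narrower than the pin in it, so that fingers pass beside it. Origin: centre of its underside; groove along its x axis. It is to the left of the pot (+y side).
- pin_standing_mid (a point): turned aluminium pin, 116 mm long: body 44 mm diameter x 80 mm, foot bevelled (lowest 5 mm) to 36 mm, then a spigot 14 mm diameter x 36 mm on top. Point: on its axis, 58 mm from the foot end; z axis towards the spigot. Stands on the bench, spigot up, to the right of the pot (-y side). 0.26 to 0.42 kg.
- pin_lying_mid (a point): turned aluminium pin, 116 mm long: body 44 mm diameter x 80 mm, foot bevelled (lowest 5 mm) to 36 mm, then a spigot 14 mm diameter x 36 mm on top. Point: on its axis, 58 mm from the foot end; z axis towards the spigot. Same as the others; lies level in the V-block, axis 52 mm up, spigot pointing away from the pot (to +y, within 30 degrees). Its weight acts 42 mm from the foot, over the V-block. 0.26 to 0.42 kg.
- packed1_mid (a point): turned aluminium pin, 116 mm long: body 44 mm diameter x 80 mm, foot bevelled (lowest 5 mm) to 36 mm, then a spigot 14 mm diameter x 36 mm on top. Point: on its axis, 58 mm from the foot end; z axis towards the spigot. This one stands loose in the pot.
- packed2_mid (a point): turned aluminium pin, 116 mm long: body 44 mm diameter x 80 mm, foot bevelled (lowest 5 mm) to 36 mm, then a spigot 14 mm diameter x 36 mm on top. Point: on its axis, 58 mm from the foot end; z axis towards the spigot. This one stands loose in the pot.
- packed3_mid (a point): turned aluminium pin, 116 mm long: body 44 mm diameter x 80 mm, foot bevelled (lowest 5 mm) to 36 mm, then a spigot 14 mm diameter x 36 mm on top. Point: on its axis, 58 mm from the foot end; z axis towards the spigot. This one stands loose in the pot.
- packed4_mid (a point): turned aluminium pin, 116 mm long: body 44 mm diameter x 80 mm, foot bevelled (lowest 5 mm) to 36 mm, then a spigot 14 mm diameter x 36 mm on top. Point: on its axis, 58 mm from the foot end; z axis towards the spigot. This one stands loose in the pot.
- packed5_mid (a point): turned aluminium pin, 116 mm long: body 44 mm diameter x 80 mm, foot bevelled (lowest 5 mm) to 36 mm, then a spigot 14 mm diameter x 36 mm on top. Point: on its axis, 58 mm from the foot end; z axis towards the spigot. This one stands loose in the pot.
- oil_can: grey oil can, 60 mm diameter, 130 mm tall, beyond the pot; leave alone. Origin: centre of its underside.
- wood_block: wooden block 70 x 150 x 45 mm, beyond the pot; leave alone. Origin: centre of its underside.
- chip_brush: wooden chip brush lying across the bench between robot and pot; leave alone. Origin: on its underside.
Things that resemble listed ones, but are neither listed nor needed, are in the scene too. What is shaped like the part that bears packed5_mid but pink or turquoise is not meant.

How it is judged:
By the outcome, as a careful person would: the job done as asked, in the order asked, and still so for the second after the job is handed in, with the robot touching nothing.
It also fails if it takes over 70 s, if anything falls off the work surface, if the arm or the gripper's body presses on something with over 40 N, if the wrist force passes 120 N, or if a joint passes its speed limit or range.

## Working session

There is one attempt and no reset: what is moved stays moved. The work goes in short steps, Python scripts to look and compute and a tool call to move; the robot and the scene stay as the last step left them, time stands still between calls to the robot, and variables do not carry over. Pictures are saved under pics/ and viewed, about 8 in all and at most 12, crops included, and the job is handed in when it is done.

Besides the shell and the picture viewer there is one more tool, called after "Emit:" as name(argument=value, ...) on one line, values as JSON. play_rows: Moves the arm, as the interface text tells. Its arguments: {"type":"object","properties":{"deltas":{"type":"array"},"newtons":{"type":"number"}},"required":["deltas"]}

```bash
mkdir -p pics; ls
cat > h.py <<'E'
import numpy as np, cv2
from station import bot
from scipy.spatial.transform import Rotation as R
def K(n):
    c=bot.camera_info(n); f=200/np.tan(np.radians(c['vfov'])/2); return f,c['cx'],c['cy'],np.array(c['pose'])
def shot(n,name=None):
    k=K(n); im,d=bot.get_image(n)
    if name: cv2.imwrite('pics/'+name,im[:,:,::-1])
    return im,d,k
def cloud(d,k):
    f,cx,cy,T=k; v,u=np.mgrid[0:400,0:640]
    P=np.stack([(u-cx)/f*d,(v-cy)/f*d,d],-1)@T[:3,:3].T+T[:3,3]
    P[d==0]=np.nan; return P
def onplane(u,v,z,k):
    f,cx,cy,T=k; r=T[:3,:3]@np.array([(u-cx)/f,(v-cy)/f,1]); return T[:3,3]+r*(z-T[2,3])/r[2]
E
python3 - <<'E'
from h import *
s=bot.state()
for k,v in s.items(): print(k,np.round(v,3))
print(bot.tcp_to_grasp)
ims=[]
for n in ['top','side']:
    im,d,k=shot(n,n+'0.png'); np.savez(n+'0.npz',im=im,d=d,f=k[0],cx=k[1],cy=k[2],T=k[3]); print(n,k[0],np.round(k[3],3).tolist(), (d==0).mean())
E
```

```text
pics
t 0.0
joint_pos [ 1.319  0.239 -0.014  1.319  0.     1.571]
qvel [ 0.001  0.001 -0.001 -0.    -0.001  0.002]
joint_torque [-0.0000e+00 -5.3877e+01  3.4644e+01  1.8000e-02 -0.0000e+00  0.0000e+00]
ee_pos [0.131 0.508 0.231]
tool_rot [ 0.197  1.562 -0.199]
ft_force [-0.323  0.369 -0.398]
torque [0.046 0.021 0.016]
opening 1.001
0.0187
top 468.65600022502457 [[-0.124, -0.97, 0.21, 0.339], [-0.992, 0.121, -0.027, 0.012], [0.001, -0.212, -0.977, 1.049], [0.0, 0.0, 0.0, 1.0]] 0.00392578125
side 371.70877710676876 [[0.867, -0.364, 0.34, 0.3], [-0.498, -0.605, 0.621, -0.498], [-0.02, -0.708, -0.706, 0.618], [0.0, 0.0, 0.0, 1.0]] 0.0038828125
```

View pics/top0.png

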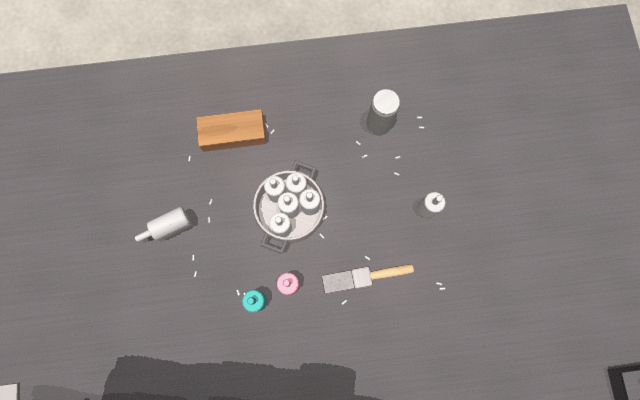

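View pics/side0.png

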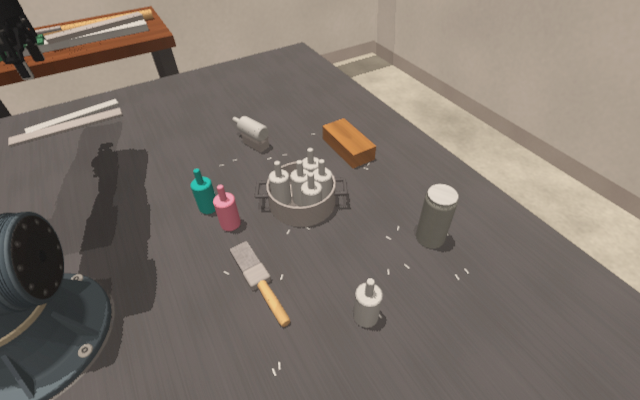

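Top view: pot at (289,206) holding five pins, standing grey pin at (435,203), lying pin at (167,224) with its spigot to the left at (142,237). The look-alikes are turquoise (254,300) and pink (288,284). There is also the oil can at (385,105), block at (231,130) and brush at (370,278). The two empty places in the pot are towards the lower right.

```bash
cat > m.py <<'E'
from h import *
z=np.load('top0.npz'); im=z['im'];d=z['d'];k=(float(z['f']),float(z['cx']),float(z['cy']),z['T'])
P=cloud(d,k)
f,cx,cy,T=k
def px(p):
    c=T[:3,:3].T@(np.array(p)-T[:3,3]); return np.round([cx+f*c[0]/c[2],cy+f*c[1]/c[2]],1)
def box(u0,u1,v0,v1,zlo,zhi):
    m=np.zeros((400,640),bool); m[v0:v1,u0:u1]=1
    with np.errstate(invalid='ignore'): m&=(P[...,2]>zlo)&(P[...,2]<zhi)
    return m
# standing pin
for nm,lo,hi in(('spigot',.105,.125),('shoulder',.072,.088)):
    m=box(410,460,180,225,lo,hi); q=P[m]; print('standing',nm,len(q),q.mean(0).round(4),(q[:,:2].min(0)+q[:,:2].max(0))/2)
# pot rim
m=box(240,340,160,262,.055,.064); q=P[m]; c=cv2.minEnclosingCircle(q[:,:2].astype(np.float32)); 
from scipy.optimize import least_squares
r=least_squares(lambda p:np.hypot(q[:,0]-p[0],q[:,1]-p[1])-p[2],[*np.median(q[:,:2],0),.074],loss='soft_l1',f_scale=.002); print('rim',len(q),r.x,np.median(q[:,2]))
# spigots in pot
m=box(240,340,150,262,.108,.135).astype(np.uint8); n,l,st,ce=cv2.connectedComponentsWithStats(m)
for i in range(1,n):
    q=P[l==i]; qc=(q[:,:2].min(0)+q[:,:2].max(0))/2
    dv=qc-r.x[:2]; print('sp',len(q),ce[i].round(1),qc.round(4),q[:,2].mean().round(3),'r',np.hypot(*dv).round(4),'ang',np.degrees(np.arctan2(dv[1],dv[0])).round(1))
m=box(240,340,150,262,.075,.1).astype(np.uint8); n,l,st,ce=cv2.connectedComponentsWithStats(m)
for i in range(1,n):
    q=P[l==i]
    if len(q)>40: print('shoulder',len(q),cv2.minEnclosingCircle(q[:,:2].astype(np.float32)),q[:,2].mean().round(3))
# ears
m=box(240,340,150,262,.03,.05); q=P[m]; rr=np.hypot(*(q[:,:2]-r.x[:2]).T); q=q[(rr>.083)&(rr<.11)]; dv=q[:,:2]-r.x[:2]; a=np.arctan2(dv[:,1],dv[:,0]); print('ear ang mod180',len(q),np.degrees(np.angle(np.exp(2j*a).mean())/2))
# lying pin
m=box(130,200,200,250,.045,.09); q=P[m]
b=q[q[:,2]>.066]; c0=b[:,:2].mean(0); w,V=np.linalg.eigh(np.cov(b[:,:2].T)); ax=V[:,1]*np.sign(V[1,1]); 
s=(q[:,:2]-c0)@ax; t=(q[:,:2]-c0)@np.array([-ax[1],ax[0]])
print('lying top centre',c0,b[:,2].max(),'ax deg',np.degrees(np.arctan2(ax[1],ax[0])))
for lo in np.arange(-.06,.1,.008):
    i=(s>=lo)&(s<lo+.008)
    if i.sum()>3: print(lo.round(3),i.sum(),t[i].min().round(4),t[i].max().round(4),q[i,2].max().round(4))
print('s range',s.min(),s.max())
for nm,u,v in (('can',385,105),('block',231,125),('teal',251,299),('pink',286,282)): print(nm,P[v,u].round(3))
m=box(315,420,255,300,.004,.05); q=P[m]; print('brush',q.min(0),q.max(0))
m=box(190,270,105,160,.03,.05); q=P[m]; print('block',q.min(0),q.max(0))
E
python3 m.py
```

```text
standing spigot 47 [ 0.5137 -0.2589  0.114 ] [ 0.5143805  -0.25976413]
standing shoulder 276 [ 0.5125 -0.2572  0.0796] [ 0.51423901 -0.259897  ]
rim 560 [0.55112325 0.04884731 0.07311842] 0.059426643309778704
sp 44 [294.9 178.2] [0.5919 0.0267] 0.119 r 0.0464 ang -28.5
sp 43 [272.5 181.6] [0.5905 0.0734] 0.119 r 0.0464 ang 32.0
sp 43 [309.  195.3] [0.5526 0.0024] 0.119 r 0.0464 ang -88.2
sp 43 [286.4 198.7] [0.5514 0.0488] 0.12 r 0.0002 ang -0.7
sp 42 [277.9 219.6] [0.5104 0.0705] 0.12 r 0.0461 ang 152.0
shoulder 1438 ((0.5509477853775024, 0.048876650631427765), 0.06798470765352249) 0.085
ear ang mod180 213 -27.727159092969945
lying top centre [0.5428944  0.30846175] 0.07736132238866655 ax deg 110.57567511685448
-0.044 64 -0.0196 0.0188 0.0752
-0.036 80 -0.0203 0.0207 0.0774
-0.028 75 -0.0206 0.0209 0.0761
-0.02 79 -0.0214 0.0214 0.077
-0.012 76 -0.0212 0.0208 0.0766
-0.004 84 -0.0207 0.021 0.0768
0.004 73 -0.0199 0.0208 0.0764
0.012 77 -0.0203 0.0203 0.0751
0.02 81 -0.0227 0.0206 0.077
0.028 83 -0.0222 0.0206 0.0772
0.036 36 -0.0192 0.0194 0.0766
0.044 26 -0.0074 0.0052 0.0595
0.052 24 -0.0078 0.0053 0.0608
0.06 23 -0.0078 0.0049 0.0606
0.068 24 -0.0074 0.0054 0.0603
s range -0.040089441447541105 0.07597723344328136
can [ 0.721 -0.179  0.132]
block [0.754 0.158 0.043]
teal [0.361 0.139 0.115]
pink [0.385 0.068 0.113]
brush [ 0.32190782 -0.21635143  0.00400505] [0.4374985  0.01547851 0.02623093]
block [0.71223764 0.08573355 0.03023464] [0.78533519 0.2366237  0.04994043]
```

Run:
```python
import cv2
a=cv2.imread('pics/top0.png'); 
x=cv2.resize(a[155:255,235:345],None,fx=4,fy=4,interpolation=cv2.INTER_CUBIC); y=cv2.resize(a[190:260,125:210],None,fx=4,fy=4,interpolation=cv2.INTER_CUBIC)
y=cv2.copyMakeBorder(y,0,400-280,0,0,cv2.BORDER_CONSTANT)
cv2.imwrite('pics/crop0.png',cv2.hconcat([x,y]))
```

```text
(no output)
```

View pics/crop0.png

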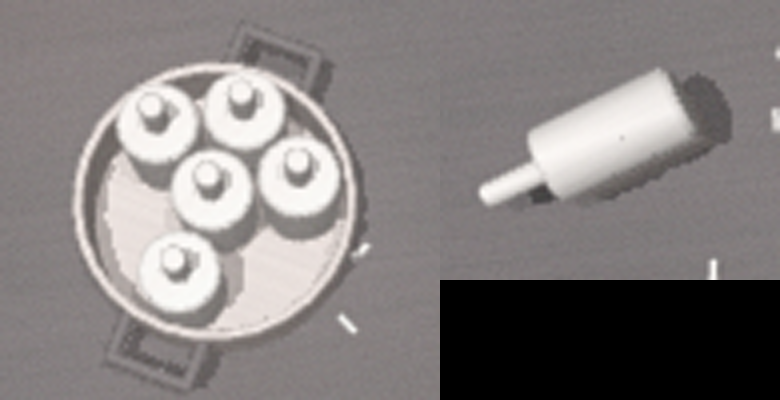

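```bash
cat >> h.py <<'E'
def Rt(a,y):
    a=np.array(a)/np.linalg.norm(a); y=np.array(y)-np.dot(y,a)*a; y/=np.linalg.norm(y); return np.c_[a,y,np.cross(a,y)]
def go(Rg,g,back=0,tg=.0187):
    """delta (cm, rad) from the present pose to tool Rg with grasp point g, drawn back by `back`"""
    s=bot.state(); R0=R.from_rotvec(s['tool_rot']); p=np.array(g)+Rg[:,0]*(tg-back)
    dr=(R.from_matrix(Rg)*R0.inv()).as_rotvec(); print('tcp',p.round(4),'d cm',((p-s['ee_pos'])*100).round(2),'rot',dr.round(3),'deg',np.degrees(np.linalg.norm(dr)).round(1))
ax=np.radians(110.6); p=np.array([np.cos(ax),np.sin(ax),0]); zz=np.array([0,0,1.]); c=np.array([.5429,.3085,.052])
n=np.cross(p,zz); th=np.radians(30)
E
python3 - <<'E'
from h import *
s=bot.state(); M=R.from_rotvec(s['tool_rot']).as_matrix(); print(M.round(2))
g=c+.003*p
for sg in(1,-1):
    for t in (30,):
        t=np.radians(t); G=Rt(-np.cos(t)*zz-np.sin(t)*p,sg*n); print(sg,G.round(3).tolist()); go(G,g,.09); go(G,g,0)
E
```

```text
[[-0.    0.25  0.97]
 [-0.    0.97 -0.25]
 [-1.   -0.    0.  ]]
1 [[0.176, 0.936, 0.305], [-0.468, 0.352, -0.811], [-0.866, 0.0, 0.5]]
tcp [0.5293 0.3447 0.1137] d cm [ 39.86 -16.34 -11.7 ] rot [-0.362 -0.406 -0.936] deg 62.0
tcp [0.5451 0.3026 0.0358] d cm [ 41.44 -20.55 -19.49] rot [-0.362 -0.406 -0.936] deg 62.0
-1 [[0.176, -0.936, -0.305], [-0.468, -0.352, 0.811], [-0.866, -0.0, -0.5]]
tcp [0.5293 0.3447 0.1137] d cm [ 39.86 -16.34 -11.7 ] rot [-0.476  0.429  2.122] deg 127.0
tcp [0.5451 0.3026 0.0358] d cm [ 41.44 -20.55 -19.49] rot [-0.476  0.429  2.122] deg 127.0
```

Emit:
play_rows(deltas=[{"x":6,"y":-2,"z":0},{"x":12,"y":-5,"z":0},{"x":18,"y":-7,"z":0,"az":-0.15},{"x":24,"y":-10,"z":0,"az":-0.35},{"x":30,"y":-12,"z":0,"az":-0.55}], newtons=40)

```text
$.deltas[0]: bad value
```

Run:
```python
from h import *
s=bot.state(); print(s['t'],s['joint_pos'].round(3) if hasattr(s['joint_pos'],'round') else s['joint_pos'],s['ee_pos']); M=R.from_rotvec(s['tool_rot']).as_matrix(); print(M.round(2))
print(np.degrees(np.arctan2(M[1,1],M[0,1])),np.degrees(np.arctan2(s['ee_pos'][1],s['ee_pos'][0])))
g=c+.003*p
for sg in(1,-1):
    G=Rt(-np.cos(th)*zz-np.sin(th)*p,sg*n); go(G,g,.09); go(G,g,0)
```

```text
0.1 [ 1.319  0.239 -0.014  1.319 -0.     1.571] [0.13073145 0.50807918 0.23072073]
[[-0.    0.25  0.97]
 [-0.    0.97 -0.25]
 [-1.   -0.    0.  ]]
75.57366878193234 75.57049908248085
tcp [0.5293 0.3447 0.1137] d cm [ 39.86 -16.34 -11.7 ] rot [-0.362 -0.406 -0.936] deg 62.0
tcp [0.5451 0.3026 0.0358] d cm [ 41.44 -20.55 -19.49] rot [-0.362 -0.406 -0.936] deg 62.0
tcp [0.5293 0.3447 0.1137] d cm [ 39.86 -16.34 -11.7 ] rot [-0.476  0.429  2.122] deg 127.0
tcp [0.5451 0.3026 0.0358] d cm [ 41.44 -20.55 -19.49] rot [-0.476  0.429  2.122] deg 127.0
```

Every row needs all its keys, presumably.

Emit:
play_rows(deltas=[{"jaw":8.5,"x":6,"y":-2,"z":0,"ax":0,"ay":0,"az":0},{"jaw":8.5,"x":12,"y":-5,"z":0,"ax":0,"ay":0,"az":-0.1},{"jaw":8.5,"x":18,"y":-7,"z":0,"ax":0,"ay":0,"az":-0.25},{"jaw":8.5,"x":24,"y":-10,"z":0,"ax":0,"ay":0,"az":-0.4},{"jaw":8.5,"x":30,"y":-12,"z":0,"ax":0,"ay":0,"az":-0.55}], newtons=40)

```text
t: 0.72
ee_pos: [0.4217, 0.3908, 0.2312]
tool_rot: [0.63, 1.478, -0.631]
ft_force: [-0.1, 1.8, -0.0]
opening: 0.998
```

```bash
cat > st.py <<'E'
from h import *
s=bot.state(); print(np.round(s['t'],2),np.round(s['joint_pos'],3),np.round(s['ee_pos'],4),'F',np.round(s['ft_force'],1),'op',np.round(s['opening']*8.54,2)); M=R.from_rotvec(s['tool_rot']).as_matrix(); print(M.round(3).tolist())
E
python3 st.py
python3 - <<'E'
from h import *
g=c+.003*p
for sg in(1,-1):
    G=Rt(-np.cos(th)*zz-np.sin(th)*p,sg*n); go(G,g,.09); go(G,g,0)
E
```

```text
0.72 [0.747 0.325 0.109 1.355 0.    1.554] [0.4217 0.3908 0.2312] F [-0.1  1.8 -0. ] op 8.52
[[-0.0, 0.722, 0.692], [-0.0, 0.692, -0.722], [-1.0, -0.0, -0.0]]
tcp [0.5293 0.3447 0.1137] d cm [ 10.76  -4.61 -11.74] rot [-0.446 -0.281 -0.395] deg 37.7
tcp [0.5451 0.3026 0.0358] d cm [ 12.34  -8.83 -19.54] rot [-0.446 -0.281 -0.395] deg 37.7
tcp [0.5293 0.3447 0.1137] d cm [ 10.76  -4.61 -11.74] rot [-0.386  0.614  2.654] deg 157.6
tcp [0.5451 0.3026 0.0358] d cm [ 12.34  -8.83 -19.54] rot [-0.386  0.614  2.654] deg 157.6
```

Emit:
play_rows(deltas=[{"jaw":8.5,"x":2,"y":-1,"z":0,"ax":0,"ay":0,"az":0.18},{"jaw":8.5,"x":5,"y":-2,"z":0,"ax":0,"ay":0,"az":0.36},{"jaw":8.5,"x":7,"y":-3,"z":0,"ax":0,"ay":0,"az":0.54},{"jaw":8.5,"x":9,"y":-4,"z":0,"ax":0,"ay":0,"az":0.72},{"jaw":8.5,"x":10,"y":-4,"z":0,"ax":0,"ay":0,"az":0.9}])

```text
t: 1.35
ee_pos: [0.5211, 0.3512, 0.2307]
tool_rot: [-0.081, 1.57, 0.08]
ft_force: [-1.2, -1.4, 0.2]
opening: 0.992
```

Emit:
play_rows(deltas=[{"jaw":8.5,"x":0,"y":0,"z":0,"ax":0,"ay":0,"az":0.18},{"jaw":8.5,"x":0,"y":0,"z":0,"ax":0,"ay":0,"az":0.36},{"jaw":8.5,"x":0,"y":0,"z":0,"ax":0,"ay":0,"az":0.54},{"jaw":8.5,"x":0,"y":0,"z":0,"ax":0,"ay":0,"az":0.72},{"jaw":8.5,"x":0,"y":0,"z":0,"ax":0,"ay":0,"az":0.9}])

```text
t: 1.98
ee_pos: [0.5201, 0.352, 0.2308]
tool_rot: [-0.783, 1.426, 0.782]
ft_force: [0.1, -0.6, -0.5]
opening: 0.995
```

Emit:
play_rows(deltas=[{"jaw":8.5,"x":0,"y":0,"z":0,"ax":0,"ay":0,"az":0.18},{"jaw":8.5,"x":0,"y":0,"z":0,"ax":0,"ay":0,"az":0.36},{"jaw":8.5,"x":0,"y":0,"z":0,"ax":0,"ay":0,"az":0.54},{"jaw":8.5,"x":0,"y":0,"z":0,"ax":0,"ay":0,"az":0.72},{"jaw":8.5,"x":0,"y":0,"z":0,"ax":0,"ay":0,"az":0.9}])

```text
t: 2.6
ee_pos: [0.52, 0.352, 0.2308]
tool_rot: [-1.45, 1.034, 1.451]
ft_force: [1.0, -0.0, 0.3]
opening: 1.0
```

```bash
python3 st.py
python3 - <<'E'
from h import *
g=c+.003*p
G=Rt(-np.cos(th)*zz-np.sin(th)*p,-n); go(G,g,.09); go(G,g,0)
shot('wrist','wrist1.png')
E
```

```text
2.6 [ 0.595  0.42   0.253  1.404 -0.    -1.309] [0.52   0.352  0.2308] F [ 1.  -0.   0.3] op 8.54
[[-0.001, -0.945, -0.327], [-0.0, -0.327, 0.945], [-1.0, 0.001, -0.0]]
tcp [0.5293 0.3447 0.1137] d cm [  0.93  -0.73 -11.7 ] rot [-0.492 -0.178  0.026] deg 30.0
tcp [0.5451 0.3026 0.0358] d cm [  2.51  -4.95 -19.5 ] rot [-0.492 -0.178  0.026] deg 30.0
```

View pics/wrist1.png

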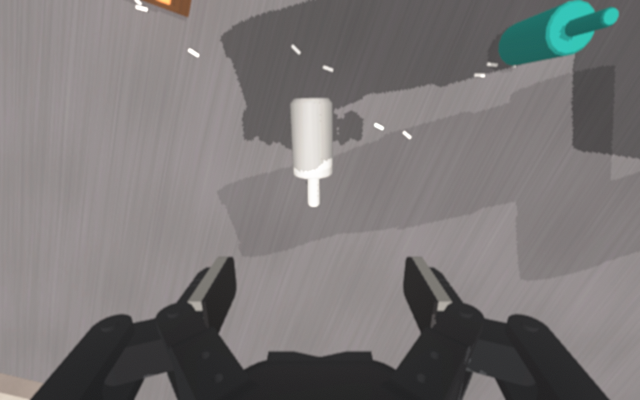

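Wrist view: the grey lying pin at (312,140), spigot pointing down to (314,205); it is nearly centred between the fingers. The turquoise bottle at (560,35) is clear.

Run:
```python
from h import *
im,d,k=shot('wrist'); P=cloud(d,k)
with np.errstate(invalid='ignore'): m=(P[...,2]>.045)&(P[...,2]<.085)
m[:90]=0;m[215:]=0;m[:,:270]=0;m[:,350:]=0
q=P[m]; b=q[q[:,2]>.066]; c0=b[:,:2].mean(0); w,V=np.linalg.eigh(np.cov(b[:,:2].T)); a=V[:,1]*np.sign(V[1,1])
s=(q[:,:2]-c0)@a; body=q[np.abs((q[:,:2]-c0)@[-a[1],a[0]])<.03]
print(c0,np.degrees(np.arctan2(a[1],a[0])),b[:,2].max(),'s',s.min(),s.max(),'body s',((b[:,:2]-c0)@a).min(),((b[:,:2]-c0)@a).max())
sp=q[s>.05]; print('spigot t',((sp[:,:2]-c0)@[-a[1],a[0]]).mean(),sp[:,2].max())
```

```text
[0.54336428 0.30841516] 110.21885838892511 0.07522264092844111 s -0.03839518101915552 0.0773786544238314 body s -0.038040299490908557 0.0413697535191774
spigot t 7.217025670528257e-05 0.060345109920524054
```

Emit:
play_rows(deltas=[{"jaw":8.5,"x":0.2,"y":0,"z":-2,"ax":-0.123,"ay":-0.045,"az":0.006},{"jaw":8.5,"x":0.4,"y":-0.2,"z":-4,"ax":-0.246,"ay":-0.09,"az":0.013},{"jaw":8.5,"x":0.6,"y":-0.4,"z":-7,"ax":-0.369,"ay":-0.134,"az":0.02},{"jaw":8.5,"x":0.9,"y":-0.7,"z":-10,"ax":-0.492,"ay":-0.178,"az":0.026},{"jaw":8.5,"x":0.9,"y":-0.7,"z":-11.7,"ax":-0.492,"ay":-0.178,"az":0.026}])

```text
t: 3.32
ee_pos: [0.5277, 0.346, 0.1107]
tool_rot: [-1.901, 1.323, 1.096]
ft_force: [0.6, 0.2, 0.1]
opening: 0.995
```

Emit:
play_rows(deltas=[{"jaw":8.5,"x":0.4,"y":-1,"z":-2,"ax":0,"ay":0,"az":0},{"jaw":8.5,"x":0.8,"y":-2.1,"z":-4,"ax":0,"ay":0,"az":0},{"jaw":8.5,"x":1.2,"y":-3.2,"z":-6,"ax":0,"ay":0,"az":0},{"jaw":8.5,"x":1.6,"y":-4.2,"z":-7.8,"ax":0,"ay":0,"az":0},{"jaw":8.5,"x":1.6,"y":-4.2,"z":-7.8,"ax":0,"ay":0,"az":0}])

```text
t: 3.95
ee_pos: [0.5452, 0.3017, 0.0361]
tool_rot: [-1.896, 1.322, 1.095]
ft_force: [-0.9, -0.5, 1.1]
opening: 0.991
```

```bash
python3 st.py
python3 - <<'E'
from h import *
g=c+.0045*p
G=Rt(-np.cos(th)*zz-np.sin(th)*p,-n); go(G,g,0)
shot('wrist','wrist2.png')
E
```

```text
3.95 [ 0.735  0.666  0.053  1.167 -0.481 -1.134] [0.5452 0.3017 0.0361] F [-0.9 -0.5  1.1] op 8.46
[[0.174, -0.939, -0.297], [-0.467, -0.344, 0.815], [-0.867, -0.003, -0.498]]
tcp [0.5446 0.304  0.0358] d cm [-0.06  0.23 -0.03] rot [-0.003  0.002  0.008] deg 0.5
```

View pics/wrist2.png

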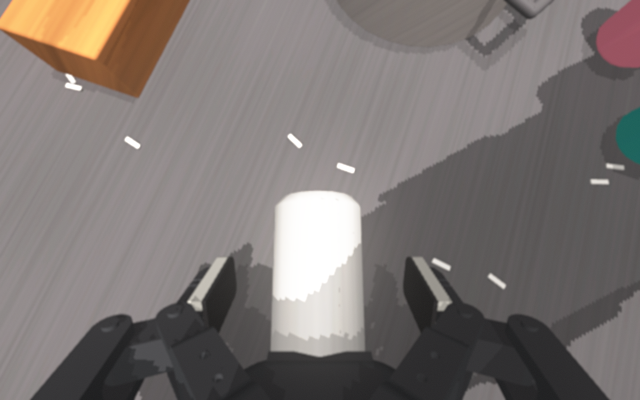

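The pin body, columns 273–363, is centred between the pads. Closing.

Emit:
play_rows(deltas=[{"jaw":6.5,"x":0,"y":0.2,"z":0,"ax":0,"ay":0,"az":0},{"jaw":5,"x":0,"y":0.2,"z":0,"ax":0,"ay":0,"az":0},{"jaw":3.6,"x":0,"y":0.2,"z":0,"ax":0,"ay":0,"az":0},{"jaw":3.6,"x":0,"y":0.2,"z":0,"ax":0,"ay":0,"az":0},{"jaw":3.6,"x":0,"y":0.2,"z":0,"ax":0,"ay":0,"az":0}], newtons=70)

```text
t: 4.62
ee_pos: [0.5448, 0.3059, 0.0374]
tool_rot: [-1.901, 1.318, 1.095]
ft_force: [-4.4, 2.7, 7.6]
opening: 0.493
```

Emit:
play_rows(deltas=[{"jaw":3.6,"x":0,"y":0,"z":0,"ax":0,"ay":0,"az":0},{"jaw":3.6,"x":0,"y":0,"z":2,"ax":0,"ay":0,"az":0},{"jaw":3.6,"x":0,"y":0,"z":5,"ax":0,"ay":0,"az":0},{"jaw":3.6,"x":0,"y":0,"z":9,"ax":0,"ay":0,"az":0},{"jaw":3.6,"x":0,"y":0,"z":14,"ax":0,"ay":0,"az":0}])

```text
t: 5.25
ee_pos: [0.5445, 0.3052, 0.1766]
tool_rot: [-1.901, 1.321, 1.097]
ft_force: [1.9, 0.5, -3.8]
opening: 0.493
```

```bash
python3 st.py
python3 - <<'E'
from h import *
b=np.radians(46.4); r=np.array([np.cos(b),np.sin(b),0]); t=np.array([r[1],-r[0],0])
# final: a=cos30 r - sin30 z ; jaw = -(r x z)
G=Rt(np.cos(th)*r-np.sin(th)*zz,-np.cross(r,zz)); go(G,[.40,.42,.16]); print(G.round(3).tolist())
M=R.from_rotvec(bot.state()['tool_rot']).as_matrix()
# step1: az only
print(np.degrees(np.arctan2(M[1,1],M[0,1])),np.degrees(np.arctan2(G[1,1],G[0,1])))
E
```

```text
5.25 [ 0.741  0.572  0.259  1.47  -0.482 -1.133] [0.5445 0.3052 0.1766] F [ 1.9  0.5 -3.8] op 4.21
[[0.175, -0.938, -0.301], [-0.468, -0.348, 0.812], [-0.866, -0.001, -0.5]]
tcp [0.4112 0.4317 0.1506] d cm [-13.33  12.65  -2.6 ] rot [ 1.605 -0.329 -0.867] deg 106.2
[[0.597, -0.724, 0.345], [0.627, 0.69, 0.362], [-0.5, -0.0, 0.866]]
-159.65197506057785 136.4
```

Emit:
play_rows(deltas=[{"jaw":3.6,"x":-1,"y":1,"z":2,"ax":0.16,"ay":-0.033,"az":-0.087},{"jaw":3.6,"x":-3,"y":2,"z":4,"ax":0.32,"ay":-0.066,"az":-0.173},{"jaw":3.6,"x":-4,"y":4,"z":6,"ax":0.48,"ay":-0.099,"az":-0.26},{"jaw":3.6,"x":-5,"y":5,"z":7,"ax":0.64,"ay":-0.132,"az":-0.347},{"jaw":3.6,"x":-6,"y":6,"z":8,"ax":0.8,"ay":-0.165,"az":-0.434}])

```text
t: 5.88
ee_pos: [0.4847, 0.3656, 0.2573]
tool_rot: [-1.026, 0.926, 0.998]
ft_force: [0.6, -0.2, -2.5]
opening: 0.492
```

Emit:
play_rows(deltas=[{"jaw":3.6,"x":-2,"y":1.5,"z":0,"ax":0.16,"ay":-0.033,"az":-0.087},{"jaw":3.6,"x":-3.5,"y":3,"z":0,"ax":0.32,"ay":-0.066,"az":-0.173},{"jaw":3.6,"x":-5,"y":4.5,"z":0,"ax":0.48,"ay":-0.099,"az":-0.26},{"jaw":3.6,"x":-6,"y":5.5,"z":0,"ax":0.64,"ay":-0.132,"az":-0.347},{"jaw":3.6,"x":-7.3,"y":6.6,"z":0,"ax":0.8,"ay":-0.165,"az":-0.434}])

```text
t: 6.5
ee_pos: [0.4133, 0.4295, 0.2556]
tool_rot: [-0.233, 0.509, 0.792]
ft_force: [0.5, 0.2, -4.7]
opening: 0.497
```

```bash
cat > up.py <<'E'
from h import *
b=np.radians(46.4); r=np.array([np.cos(b),np.sin(b),0])
G=Rt(np.cos(th)*r-np.sin(th)*zz,-np.cross(r,zz)); go(G,[.40,.42,.045])
E
python3 st.py; python3 up.py
```

```text
6.5 [ 0.801 -0.122 -0.957 -0.291  0.007 -0.018] [0.4133 0.4295 0.2556] F [ 0.5  0.2 -4.7] op 4.25
[[0.59, -0.728, 0.347], [0.619, 0.685, 0.384], [-0.518, -0.012, 0.855]]
tcp [0.4112 0.4317 0.0356] d cm [ -0.21   0.22 -21.99] rot [ 0.023 -0.006 -0.006] deg 1.4
```

Emit:
play_rows(deltas=[{"jaw":3.6,"x":0,"y":0,"z":-4,"ax":0.023,"ay":-0.006,"az":-0.006},{"jaw":3.6,"x":0,"y":0,"z":-8,"ax":0.023,"ay":-0.006,"az":-0.006},{"jaw":3.6,"x":0,"y":0,"z":-12,"ax":0.023,"ay":-0.006,"az":-0.006},{"jaw":3.6,"x":0,"y":0,"z":-16,"ax":0.023,"ay":-0.006,"az":-0.006},{"jaw":3.6,"x":0,"y":0,"z":-19,"ax":0.023,"ay":-0.006,"az":-0.006}])

```text
t: 7.12
ee_pos: [0.4414, 0.4582, 0.0824]
tool_rot: [-0.236, 0.539, 0.79]
ft_force: [0.2, 0.3, -2.9]
opening: 0.495
```

```bash
python3 st.py; python3 up.py
python3 - <<'E'
from h import *
im,d,k=shot('side','side2.png'); P=cloud(d,k)
im2,d2,k2=shot('wrist'); P2=cloud(d2,k2)
for n,P in(('side',P),('wrist',P2)):
    with np.errstate(invalid='ignore'): m=(np.hypot(P[...,0]-.40,P[...,1]-.42)<.08)&(P[...,2]>.095)&(P[...,2]<.2)
    q=P[m]; print(n,len(q))
    if len(q)>10:
        print(q.max(0),np.median(q,0))
im3,d3,k3=shot('top','top2.png'); P=cloud(d3,k3)
with np.errstate(invalid='ignore'): m=(np.hypot(P[...,0]-.40,P[...,1]-.42)<.08)
print('top',m.sum())
cv2.imwrite('pics/chk2.png',np.hstack([im[0:200,100:400],cv2.resize(im3[150:400,0:300],(300,250))[:200],im2[::2,::2]][:2])[:,:,::-1])
cv2.imwrite('pics/chk2.png',np.vstack([np.hstack([im[0:200,0:320],im2[::2,::2]]),np.hstack([im3[200:400,0:320],im3[200:400,0:320]*0])])[:,:,::-1])
E
```

```text
7.12 [ 0.799  0.412 -1.14  -0.98   0.01  -0.011] [0.4414 0.4582 0.0824] F [ 0.2  0.3 -2.9] op 4.23
[[0.579, -0.727, 0.37], [0.609, 0.687, 0.396], [-0.542, -0.003, 0.84]]
tcp [0.4112 0.4317 0.0356] d cm [-3.03 -2.65 -4.67] rot [ 0.038 -0.032 -0.004] deg 2.8
side 662
[0.45677805 0.46775904 0.1999417 ] [0.41844282 0.37528253 0.13807789]
wrist 39119
[0.45283422 0.4648896  0.12725408] [0.39841184 0.41048574 0.11098038]
top 4259
```

View pics/chk2.png

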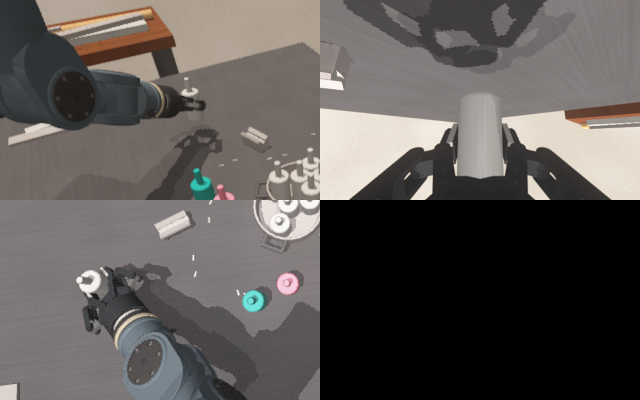

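The held pin is upright (spigot up, side crop at (188,90)), but joint 3 is at its limit: the place must be farther out.

Emit:
play_rows(deltas=[{"jaw":3.6,"x":2,"y":2,"z":2,"ax":0,"ay":0,"az":0},{"jaw":3.6,"x":4,"y":4,"z":4,"ax":0,"ay":0,"az":0},{"jaw":3.6,"x":5,"y":5,"z":4,"ax":0,"ay":0,"az":0},{"jaw":3.6,"x":5,"y":5,"z":4,"ax":0,"ay":0,"az":0},{"jaw":3.6,"x":5,"y":5,"z":4,"ax":0,"ay":0,"az":0}])

```text
t: 7.9
ee_pos: [0.4901, 0.5064, 0.1222]
tool_rot: [-0.236, 0.541, 0.789]
ft_force: [-1.0, 0.2, -2.5]
opening: 0.493
```

```bash
python3 st.py; sed -i 's/\.40,\.42,\.045/.470,.490,.045/' up.py; python3 up.py
```

```text
7.9 [ 0.797  0.337 -0.933 -0.696  0.012 -0.012] [0.4901 0.5064 0.1222] F [-1.   0.2 -2.5] op 4.21
[[0.578, -0.726, 0.371], [0.609, 0.687, 0.397], [-0.543, -0.003, 0.84]]
tcp [0.4812 0.5017 0.0356] d cm [-0.89 -0.47 -8.66] rot [ 0.039 -0.032 -0.003] deg 2.9
```

Emit:
play_rows(deltas=[{"jaw":3.6,"x":0,"y":0,"z":-2,"ax":0.02,"ay":-0.016,"az":0},{"jaw":3.6,"x":0,"y":0,"z":-4,"ax":0.039,"ay":-0.032,"az":-0.003},{"jaw":3.6,"x":0,"y":0,"z":-6,"ax":0.039,"ay":-0.032,"az":-0.003},{"jaw":3.6,"x":0,"y":0,"z":-7.7,"ax":0.039,"ay":-0.032,"az":-0.003},{"jaw":3.6,"x":0,"y":0,"z":-7.7,"ax":0.039,"ay":-0.032,"az":-0.003}])

```text
t: 8.52
ee_pos: [0.4901, 0.5063, 0.0437]
tool_rot: [-0.213, 0.497, 0.791]
ft_force: [1.2, 0.6, -2.8]
opening: 0.495
```

```bash
python3 st.py; python3 up.py;python3 - <<'E'
from h import *
im,d,k=shot('side'); P=cloud(d,k)
g=np.array([.474,.493]); 
with np.errstate(invalid='ignore'): m=(np.hypot(P[...,0]-g[0],P[...,1]-g[1])<.05)&(P[...,2]>.05)
q=P[m]; print(len(q),q.max(0))
v,u=np.where(m); print(u.min(),u.max(),v.min(),v.max())
cr=im[max(v.min()-25,0):v.min()+75,u.min()-60:u.max()+60]
cv2.imwrite('pics/side3.png',cv2.resize(cr,None,fx=4,fy=4)[:,:,::-1])
E
```

```text
8.52 [ 0.797  0.609 -1.045 -1.128  0.012 -0.006] [0.4901 0.5063 0.0437] F [ 1.2  0.6 -2.8] op 4.23
[[0.596, -0.724, 0.347], [0.626, 0.69, 0.364], [-0.503, 0.0, 0.865]]
tcp [0.4812 0.5017 0.0356] d cm [-0.89 -0.46 -0.81] rot [ 0.002 -0.002 -0.   ] deg 0.2
230 [0.50668424 0.51221304 0.12496856]
197 219 80 104
```

View pics/side3.png

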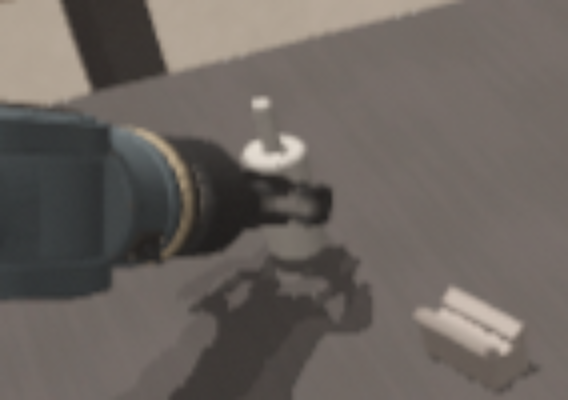

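Pin upright, about 9 mm above the bench. Lowering to contact.

Emit:
play_rows(deltas=[{"jaw":3.6,"x":0,"y":0,"z":-0.3,"ax":0,"ay":0,"az":0},{"jaw":3.6,"x":0,"y":0,"z":-0.5,"ax":0,"ay":0,"az":0},{"jaw":3.6,"x":0,"y":0,"z":-0.7,"ax":0,"ay":0,"az":0},{"jaw":3.6,"x":0,"y":0,"z":-0.8,"ax":0,"ay":0,"az":0},{"jaw":3.6,"x":0,"y":0,"z":-0.8,"ax":0,"ay":0,"az":0}])

```text
t: 9.2
ee_pos: [0.4914, 0.5078, 0.039]
tool_rot: [-0.211, 0.492, 0.791]
ft_force: [-0.4, 0.3, -3.7]
opening: 0.493
```

Emit:
play_rows(deltas=[{"jaw":3.6,"x":0,"y":0,"z":-0.05,"ax":0,"ay":0,"az":0},{"jaw":3.6,"x":0,"y":0,"z":-0.1,"ax":0,"ay":0,"az":0},{"jaw":3.6,"x":0,"y":0,"z":-0.1,"ax":0,"ay":0,"az":0},{"jaw":3.6,"x":0,"y":0,"z":-0.1,"ax":0,"ay":0,"az":0},{"jaw":3.6,"x":0,"y":0,"z":-0.1,"ax":0,"ay":0,"az":0}])

```text
t: 9.82
ee_pos: [0.4915, 0.5078, 0.038]
tool_rot: [-0.211, 0.492, 0.791]
ft_force: [-0.4, -0.5, -3.0]
opening: 0.491
```

```bash
python3 st.py; python3 up.py
```

```text
9.82 [ 0.797  0.634 -1.048 -1.161  0.012 -0.006] [0.4915 0.5078 0.038 ] F [-0.4 -0.5 -3. ] op 4.19
[[0.598, -0.724, 0.343], [0.628, 0.69, 0.36], [-0.498, 0.0, 0.867]]
tcp [0.4812 0.5017 0.0356] d cm [-1.03 -0.6  -0.23] rot [-0.002  0.002 -0.   ] deg 0.2
```

Emit:
play_rows(deltas=[{"jaw":3.6,"x":0,"y":0,"z":-0.1,"ax":0,"ay":0,"az":0},{"jaw":3.6,"x":0,"y":0,"z":-0.2,"ax":0,"ay":0,"az":0},{"jaw":3.6,"x":0,"y":0,"z":-0.2,"ax":0,"ay":0,"az":0},{"jaw":3.6,"x":0,"y":0,"z":-0.2,"ax":0,"ay":0,"az":0},{"jaw":3.6,"x":0,"y":0,"z":-0.2,"ax":0,"ay":0,"az":0}])

```text
t: 10.45
ee_pos: [0.4915, 0.5077, 0.036]
tool_rot: [-0.211, 0.492, 0.791]
ft_force: [-0.1, 0.2, -2.3]
opening: 0.494
```

Emit:
play_rows(deltas=[{"jaw":3.6,"x":0,"y":0,"z":-0.1,"ax":0,"ay":0,"az":0},{"jaw":3.6,"x":0,"y":0,"z":-0.1,"ax":0,"ay":0,"az":0},{"jaw":3.6,"x":0,"y":0,"z":-0.1,"ax":0,"ay":0,"az":0},{"jaw":3.6,"x":0,"y":0,"z":-0.1,"ax":0,"ay":0,"az":0},{"jaw":3.6,"x":0,"y":0,"z":-0.1,"ax":0,"ay":0,"az":0}])

```text
t: 11.08
ee_pos: [0.4915, 0.5078, 0.035]
tool_rot: [-0.211, 0.492, 0.791]
ft_force: [-0.2, 0.7, -2.9]
opening: 0.495
```

Emit:
play_rows(deltas=[{"jaw":3.6,"x":0,"y":0,"z":-0.1,"ax":0,"ay":0,"az":0},{"jaw":3.6,"x":0,"y":0,"z":-0.1,"ax":0,"ay":0,"az":0},{"jaw":3.6,"x":0,"y":0,"z":-0.1,"ax":0,"ay":0,"az":0},{"jaw":3.6,"x":0,"y":0,"z":-0.1,"ax":0,"ay":0,"az":0},{"jaw":3.6,"x":0,"y":0,"z":-0.1,"ax":0,"ay":0,"az":0}])

```text
t: 11.7
ee_pos: [0.4918, 0.508, 0.0346]
tool_rot: [-0.21, 0.491, 0.791]
ft_force: [-1.4, -1.8, 5.5]
opening: 0.494
```

Emit:
play_rows(deltas=[{"jaw":3.6,"x":0,"y":0,"z":-0.1,"ax":0,"ay":0,"az":0},{"jaw":3.6,"x":0,"y":0,"z":-0.1,"ax":0,"ay":0,"az":0},{"jaw":3.6,"x":0,"y":0,"z":-0.1,"ax":0,"ay":0,"az":0},{"jaw":3.6,"x":0,"y":0,"z":-0.1,"ax":0,"ay":0,"az":0},{"jaw":3.6,"x":0,"y":0,"z":-0.1,"ax":0,"ay":0,"az":0}])

```text
t: 12.32
ee_pos: [0.4919, 0.5082, 0.0346]
tool_rot: [-0.209, 0.489, 0.791]
ft_force: [-4.3, -5.4, 11.8]
opening: 0.493
```

```bash
python3 st.py
python3 - <<'E'
from h import *
im,d,k=shot('side'); P=cloud(d,k)
g=np.array([.474,.493]); 
with np.errstate(invalid='ignore'): m=(np.hypot(P[...,0]-g[0],P[...,1]-g[1])<.05)&(P[...,2]>.05)
q=P[m]; print(len(q),q.max(0))
E
```

```text
12.32 [ 0.797  0.649 -1.05  -1.181  0.012 -0.006] [0.4919 0.5082 0.0346] F [-4.3 -5.4 11.8] op 4.21
[[0.599, -0.724, 0.341], [0.629, 0.69, 0.358], [-0.495, 0.0, 0.869]]
231 [0.50016585 0.51278247 0.11540725]
```

Emit:
play_rows(deltas=[{"jaw":4.6,"x":0,"y":0,"z":0.05,"ax":0,"ay":0,"az":0},{"jaw":5.5,"x":0,"y":0,"z":0.05,"ax":0,"ay":0,"az":0},{"jaw":6.5,"x":0,"y":0,"z":0.05,"ax":0,"ay":0,"az":0},{"jaw":7.5,"x":0,"y":0,"z":0.05,"ax":0,"ay":0,"az":0},{"jaw":8,"x":0,"y":0,"z":0.05,"ax":0,"ay":0,"az":0}])

```text
t: 13.0
ee_pos: [0.4915, 0.5077, 0.0333]
tool_rot: [-0.211, 0.492, 0.791]
ft_force: [-0.5, -0.3, -0.1]
opening: 0.936
```

Emit:
play_rows(deltas=[{"jaw":8,"x":-1.2,"y":-1.26,"z":1,"ax":0,"ay":0,"az":0},{"jaw":8,"x":-2.4,"y":-2.52,"z":2,"ax":0,"ay":0,"az":0},{"jaw":8,"x":-3.6,"y":-3.78,"z":3,"ax":0,"ay":0,"az":0},{"jaw":8,"x":-5.4,"y":-5.67,"z":5,"ax":0,"ay":0,"az":0},{"jaw":8,"x":-7.2,"y":-7.56,"z":8,"ax":0,"ay":0,"az":0}])

```text
t: 13.62
ee_pos: [0.4331, 0.4459, 0.1264]
tool_rot: [-0.222, 0.519, 0.789]
ft_force: [1.4, 0.8, 1.6]
opening: 0.936
```

```bash
python3 st.py
cat > pin.py <<'E'
from h import *
import sys
def pin(g,n='top',R0=.06):
    im,d,k=shot(n,'last_%s.png'%n); P=cloud(d,k)
    for lo,hi in((.1,.13),(.07,.09)):
        with np.errstate(invalid='ignore'): m=(np.hypot(P[...,0]-g[0],P[...,1]-g[1])<R0)&(P[...,2]>lo)&(P[...,2]<hi)
        q=P[m]; print(n,len(q), ((q[:,:2].min(0)+q[:,:2].max(0))/2).round(4),np.median(q,0).round(4),q[:,2].max().round(3)) if len(q) else print(n,0)
if __name__=='__main__':
    g=[float(x) for x in sys.argv[1:3]]
    for n in sys.argv[3:]: pin(g,n)
E
python3 pin.py .474 .493 top side
```

```text
13.62 [ 0.792  0.274 -1.14  -0.865  0.016 -0.009] [0.4331 0.4459 0.1264] F [1.4 0.8 1.6] op 8.0
[[0.588, -0.724, 0.36], [0.618, 0.689, 0.378], [-0.522, 0.0, 0.853]]
top 65 [0.4827 0.4947] [0.4826 0.4918 0.1133] 0.118
top 322 [0.483  0.4944] [0.4795 0.4894 0.0792] 0.09
side 30 [0.4799 0.4931] [0.4786 0.4924 0.1099] 0.116
side 105 [0.4795 0.4923] [0.4809 0.4845 0.078 ] 0.09
```

```bash
cat > down.py <<'E'
from h import *
import sys
x,y,z,j=[float(v) for v in sys.argv[1:5]]; j=np.radians(j)
go(Rt([0,0,-1],[np.cos(j),np.sin(j),0]),[x,y,z],0,0)
E
python3 down.py .4825 .4945 .215 136.4
```

```text
tcp [0.4825 0.4945 0.215 ] d cm [4.93 4.86 8.34] rot [-0.746  0.71  -0.   ] deg 59.0
```

Emit:
play_rows(deltas=[{"jaw":8,"x":0,"y":0,"z":3,"ax":0,"ay":0,"az":0},{"jaw":6,"x":0,"y":0,"z":6,"ax":-0.12,"ay":0.114,"az":0},{"jaw":4,"x":0,"y":0,"z":9,"ax":-0.24,"ay":0.228,"az":0},{"jaw":4,"x":0,"y":0,"z":9,"ax":-0.36,"ay":0.342,"az":0},{"jaw":4,"x":1,"y":1,"z":9,"ax":-0.48,"ay":0.456,"az":0}])

```text
t: 14.35
ee_pos: [0.4437, 0.4565, 0.2093]
tool_rot: [-0.387, 0.903, 0.746]
ft_force: [1.8, 1.5, -0.9]
opening: 0.468
```

```bash
python3 down.py .4825 .4945 .215 136.4
```

```text
tcp [0.4825 0.4945 0.215 ] d cm [3.88 3.8  0.57] rot [-0.444  0.423 -0.   ] deg 35.1
```

Emit:
play_rows(deltas=[{"jaw":4,"x":1,"y":1,"z":1,"ax":-0.1,"ay":0.1,"az":0},{"jaw":4,"x":2,"y":2,"z":1,"ax":-0.2,"ay":0.2,"az":0},{"jaw":4,"x":3,"y":3,"z":1,"ax":-0.3,"ay":0.3,"az":0},{"jaw":4,"x":3.9,"y":3.8,"z":0.6,"ax":-0.4,"ay":0.4,"az":0},{"jaw":4,"x":3.9,"y":3.8,"z":0.6,"ax":-0.444,"ay":0.423,"az":0}])

```text
t: 14.98
ee_pos: [0.4849, 0.4963, 0.2105]
tool_rot: [-0.633, 1.479, 0.632]
ft_force: [-0.2, 0.6, -0.2]
opening: 0.465
```

```bash
python3 down.py .4825 .4945 .12 136.4
cat > wr.py <<'E'
from h import *
import sys
im,d,k=shot('wrist',sys.argv[1]); P=cloud(d,k); e=np.array(bot.state()['ee_pos']); print('ee',e)
lo,hi=float(sys.argv[2]),float(sys.argv[3])
gx=[float(sys.argv[4]),float(sys.argv[5])] if len(sys.argv)>4 else e[:2]
with np.errstate(invalid='ignore'): m=((P[...,2]>lo)&(P[...,2]<hi)&(np.hypot(P[...,0]-gx[0],P[...,1]-gx[1])<.1)).astype(np.uint8)
n,l,st,ce=cv2.connectedComponentsWithStats(m)
for i in range(1,n):
    if st[i,4]>60:
        q=P[l==i]; cc,r=cv2.minEnclosingCircle(q[:,:2].astype(np.float32)); print(st[i,4],ce[i].round(0),'xy',np.round(cc,4),'r',round(r,4),'z',np.median(q[:,2]).round(4),((q[:,:2].min(0)+q[:,:2].max(0))/2).round(4))
E
python3 wr.py wrist3.png .1 .125; python3 pin.py .4825 .4945 top
```

```text
tcp [0.4825 0.4945 0.12  ] d cm [-0.24 -0.18 -9.05] rot [ 0.002 -0.002  0.   ] deg 0.1
ee [0.48442847 0.49635456 0.21026651]
258 [323. 199.] xy [0.4816 0.4963] r 0.0071 z 0.1149 [0.4813 0.4959]
top 62 [0.4827 0.4949] [0.4824 0.4925 0.1138] 0.119
top 315 [0.4829 0.4941] [0.4794 0.49   0.0792] 0.089
```

View pics/wrist3.png

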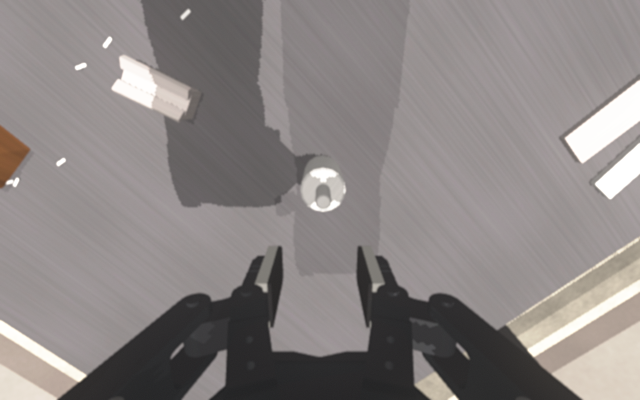

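Wrist view: the pin stands on the bench, its spigot at (323,199), clear of everything. Descending onto the spigot.

Emit:
play_rows(deltas=[{"jaw":3.5,"x":-0.24,"y":-0.1,"z":-3,"ax":0,"ay":0,"az":0},{"jaw":3.5,"x":-0.24,"y":-0.1,"z":-6,"ax":0,"ay":0,"az":0},{"jaw":3.5,"x":-0.24,"y":-0.1,"z":-9,"ax":0,"ay":0,"az":0},{"jaw":3.5,"x":-0.24,"y":-0.1,"z":-12.3,"ax":0,"ay":0,"az":0},{"jaw":3.5,"x":-0.24,"y":-0.1,"z":-12.3,"ax":0,"ay":0,"az":0}])

```text
t: 15.7
ee_pos: [0.4792, 0.4924, 0.0892]
tool_rot: [-0.632, 1.477, 0.633]
ft_force: [-0.1, 0.2, 0.3]
opening: 0.41
```

Emit:
play_rows(deltas=[{"jaw":2.5,"x":0,"y":0,"z":0,"ax":0,"ay":0,"az":0},{"jaw":1.8,"x":0,"y":0,"z":0,"ax":0,"ay":0,"az":0},{"jaw":1.0,"x":0,"y":0,"z":0,"ax":0,"ay":0,"az":0},{"jaw":1.0,"x":0,"y":0,"z":0,"ax":0,"ay":0,"az":0},{"jaw":1.0,"x":0,"y":0,"z":0,"ax":0,"ay":0,"az":0}], newtons=60)

```text
t: 16.32
ee_pos: [0.4812, 0.495, 0.0937]
tool_rot: [-0.63, 1.471, 0.635]
ft_force: [-0.9, 1.1, 7.3]
opening: 0.139
```

```bash
python3 st.py; python3 down.py .5495 .0953 .21 92
```

```text
16.32 [ 7.990e-01  5.800e-01  1.710e-01  1.155e+00  1.000e-03 -1.100e-02] [0.4812 0.495  0.0937] F [-0.9  1.1  7.3] op 1.19
[[0.004, -0.724, 0.689], [0.006, 0.689, 0.724], [-1.0, 0.001, 0.007]]
tcp [0.5495 0.0953 0.21  ] d cm [  6.83 -39.97  11.63] rot [-0.004  0.006 -0.775] deg 44.4
```

Pads swing forward on closing and touch the shoulder (7 N), so I regrip 12 mm higher.

Emit:
play_rows(deltas=[{"jaw":1.6,"x":0,"y":0,"z":0,"ax":0,"ay":0,"az":0},{"jaw":2.4,"x":0,"y":0,"z":0,"ax":0,"ay":0,"az":0},{"jaw":3,"x":0,"y":0,"z":0.4,"ax":0,"ay":0,"az":0},{"jaw":3,"x":0,"y":0,"z":0.7,"ax":0,"ay":0,"az":0},{"jaw":3,"x":0,"y":0,"z":0.7,"ax":0,"ay":0,"az":0}])

```text
t: 16.95
ee_pos: [0.4809, 0.4941, 0.0993]
tool_rot: [-0.631, 1.473, 0.634]
ft_force: [-0.0, 0.0, -0.6]
opening: 0.348
```

```bash
python3 st.py; python3 down.py .482 .4955 .099 136.4
```

```text
16.95 [ 0.799  0.577  0.181  1.17   0.    -0.011] [0.4809 0.4941 0.0993] F [-0.   0.  -0.6] op 2.97
[[0.003, -0.724, 0.69], [0.003, 0.69, 0.724], [-1.0, 0.0, 0.004]]
tcp [0.482  0.4955 0.099 ] d cm [ 0.11  0.14 -0.03] rot [-0.003  0.003  0.   ] deg 0.2
```

Emit:
play_rows(deltas=[{"jaw":2.2,"x":0.11,"y":0.14,"z":0,"ax":0,"ay":0,"az":0},{"jaw":1.6,"x":0.11,"y":0.14,"z":0,"ax":-0.003,"ay":0.003,"az":0},{"jaw":1.0,"x":0.11,"y":0.14,"z":0,"ax":-0.003,"ay":0.003,"az":0},{"jaw":0.8,"x":0.11,"y":0.14,"z":0,"ax":-0.003,"ay":0.003,"az":0},{"jaw":0.8,"x":0.11,"y":0.14,"z":0,"ax":-0.003,"ay":0.003,"az":0}])

```text
t: 17.58
ee_pos: [0.4817, 0.4955, 0.0991]
tool_rot: [-0.633, 1.477, 0.633]
ft_force: [-0.7, 1.5, 2.0]
opening: 0.134
```

```bash
python3 st.py; python3 pin.py .482 .4955 side top
```

```text
17.58 [ 7.99e-01  5.84e-01  1.92e-01  1.18e+00  1.00e-03 -1.10e-02] [0.4817 0.4955 0.0991] F [-0.7  1.5  2. ] op 1.15
[[-0.001, -0.724, 0.69], [0.0, 0.69, 0.724], [-1.0, 0.001, -0.0]]
side 143 [0.4803 0.491 ] [0.4783 0.4869 0.1162] 0.13
side 126 [0.4804 0.4931] [0.4785 0.4875 0.0782] 0.089
top 147 [0.4816 0.4897] [0.4806 0.4911 0.1167] 0.13
top 246 [0.4837 0.4899] [0.4784 0.4855 0.0793] 0.09
```

Emit:
play_rows(deltas=[{"jaw":0.8,"x":0,"y":0,"z":2,"ax":0,"ay":0,"az":0},{"jaw":0.8,"x":0,"y":0,"z":6,"ax":0,"ay":0,"az":0},{"jaw":0.8,"x":0,"y":0,"z":11,"ax":0,"ay":0,"az":0},{"jaw":0.8,"x":0,"y":-1,"z":16,"ax":0,"ay":0,"az":0},{"jaw":0.8,"x":1,"y":-5,"z":16,"ax":0,"ay":0,"az":-0.1}])

```text
t: 18.3
ee_pos: [0.4927, 0.4473, 0.2626]
tool_rot: [-0.553, 1.493, 0.557]
ft_force: [0.4, -1.0, -2.9]
opening: 0.135
```

Emit:
play_rows(deltas=[{"jaw":0.8,"x":1,"y":-5,"z":0,"ax":0,"ay":0,"az":-0.13},{"jaw":0.8,"x":2,"y":-10,"z":0,"ax":0,"ay":0,"az":-0.26},{"jaw":0.8,"x":3,"y":-15,"z":0,"ax":0,"ay":0,"az":-0.4},{"jaw":0.8,"x":4,"y":-20,"z":0,"ax":0,"ay":0,"az":-0.53},{"jaw":0.8,"x":4.5,"y":-25,"z":0,"ax":0,"ay":0,"az":-0.67}])

```text
t: 18.92
ee_pos: [0.5368, 0.1933, 0.2582]
tool_rot: [-0.028, 1.572, 0.027]
ft_force: [0.5, -0.3, -2.5]
opening: 0.131
```

```bash
python3 st.py; python3 down.py .5495 .0953 .26 92; python3 wr.py wrist4.png .108 .135 .55 .05
```

```text
18.92 [ 0.346  0.312  0.158  1.419 -0.     0.311] [0.5368 0.1933 0.2582] F [ 0.5 -0.3 -2.5] op 1.12
[[-0.001, -0.035, 0.999], [-0.001, 0.999, 0.035], [-1.0, -0.0, -0.001]]
tcp [0.5495 0.0953 0.26  ] d cm [ 1.27 -9.8   0.18] rot [ 0.001 -0.001 -0.   ] deg 0.1
ee [0.5368027  0.18801395 0.25857654]
226 [197. 156.] xy [0.5089 0.0718] r 0.0071 z 0.1201 [0.509 0.072]
237 [134. 195.] xy [0.5515 0.0035] r 0.0074 z 0.1196 [0.5514 0.0037]
216 [179. 196.] xy [0.5512 0.0506] r 0.0072 z 0.1197 [0.5498 0.0506]
210 [163. 232.] xy [0.5908 0.0287] r 0.0072 z 0.1192 [0.5906 0.0289]
188 [207. 232.] xy [0.5898 0.075 ] r 0.0074 z 0.1197 [0.5891 0.075 ]
```

View pics/wrist4.png

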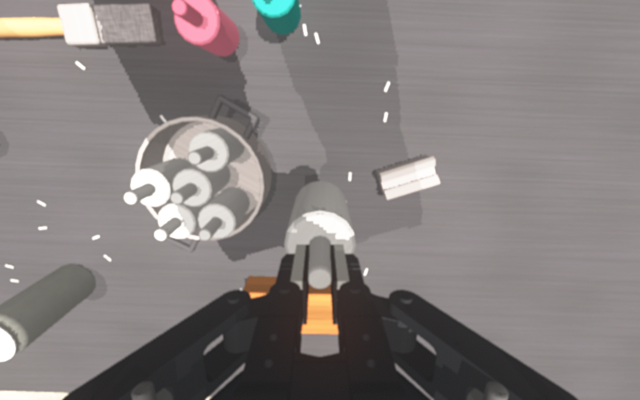

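Wrist view: pot at (200,180) with its five pins and the held pin at (320,220). Spigot positions sit (−1, +1.7) mm from the top camera's; next I measure the held pin with the same camera.

Emit:
play_rows(deltas=[{"jaw":0.8,"x":0.5,"y":-4,"z":0,"ax":0,"ay":0,"az":0},{"jaw":0.8,"x":1.2,"y":-9.2,"z":0,"ax":0,"ay":0,"az":0},{"jaw":0.8,"x":1.2,"y":-9.2,"z":0,"ax":0,"ay":0,"az":0},{"jaw":0.8,"x":1.2,"y":-9.2,"z":0,"ax":0,"ay":0,"az":0},{"jaw":0.8,"x":1.2,"y":-9.2,"z":0,"ax":0,"ay":0,"az":0}])

```text
t: 19.6
ee_pos: [0.5486, 0.1041, 0.2587]
tool_rot: [-0.032, 1.572, 0.032]
ft_force: [0.3, 0.5, -3.0]
opening: 0.131
```

```bash
python3 st.py; python3 wr.py wrist5.png .108 .135 .55 .05
cat > held.py <<'E'
from h import *
# held pin body silhouette in wrist view: edges of shoulder circle at height zs
im,d,k=shot('wrist'); s=bot.state(); e=np.array(s['ee_pos']); P=cloud(d,k); zs=e[2]-.0991+.08
with np.errstate(invalid='ignore'): m=(np.hypot(P[...,0]-e[0],P[...,1]-e[1])<.04)&(np.abs(P[...,2]-zs)<.012)
q=P[m]; print('shoulder',len(q),'z',np.median(q[:,2])-zs,'y mid rel',(q[:,1].min()+q[:,1].max())/2-e[1],'x range rel',q[:,0].min()-e[0],q[:,0].max()-e[0])
with np.errstate(invalid='ignore'): m=(np.hypot(P[...,0]-e[0],P[...,1]-e[1])<.04)&(P[...,2]<zs-.01)&(P[...,2]>zs-.085)
q=P[m]; 
for lo in(-.075,-.06,-.045,-.03):
    w=q[np.abs(q[:,2]-zs-lo)<.006]
    if len(w)>20:
        from scipy.optimize import least_squares
        r=least_squares(lambda p:np.hypot(w[:,0]-p[0],w[:,1]-p[1])-.022,e[:2]); print(lo,len(w),'axis rel mm',((r.x-e[:2])*1e3).round(2),'res',np.std(r.fun)*1e3)
E
python3 held.py
```

```text
19.6 [1.87e-01 2.90e-01 1.28e-01 1.41e+00 1.00e-03 1.46e-01] [0.5486 0.1041 0.2587] F [ 0.3  0.5 -3. ] op 1.12
[[-0.001, -0.041, 0.999], [0.0, 0.999, 0.041], [-1.0, 0.0, -0.001]]
ee [0.54861474 0.10422122 0.25879316]
185 [288. 147.] xy [0.5093 0.0716] r 0.0069 z 0.1204 [0.5087 0.0717]
201 [220. 187.] xy [0.5521 0.0036] r 0.0074 z 0.1199 [0.5518 0.0034]
185 [266. 187.] xy [0.55 0.05] r 0.0071 z 0.12 [0.5497 0.05  ]
181 [246. 224.] xy [0.591  0.0282] r 0.0071 z 0.1198 [0.5908 0.0282]
shoulder 2392 z -0.0003435512601945856 y mid rel -0.00041167456951564374 x range rel -0.020961530169806508 0.007659365270577312
-0.075 83 axis rel mm [ 1.59 -0.2 ] res 0.19155256904526474
-0.06 190 axis rel mm [ 1.56 -0.29] res 0.19969596361898465
-0.045 228 axis rel mm [ 1.58 -0.35] res 0.1915014423147776
-0.03 277 axis rel mm [ 1.6  -0.41] res 0.20062261716973784
```

Emit:
play_rows(deltas=[{"jaw":0.8,"x":-0.17,"y":-0.74,"z":0,"ax":0,"ay":0,"az":0},{"jaw":0.8,"x":-0.17,"y":-0.74,"z":-3,"ax":0,"ay":0,"az":0},{"jaw":0.8,"x":-0.17,"y":-0.74,"z":-6,"ax":0,"ay":0,"az":0},{"jaw":0.8,"x":-0.17,"y":-0.74,"z":-6,"ax":0,"ay":0,"az":0},{"jaw":0.8,"x":-0.17,"y":-0.74,"z":-6,"ax":0,"ay":0,"az":0}])

```text
t: 20.32
ee_pos: [0.5475, 0.096, 0.2001]
tool_rot: [-0.031, 1.57, 0.032]
ft_force: [0.1, -0.6, -1.8]
opening: 0.132
```

```bash
python3 st.py; python3 held.py;  python3 wr.py wrist6.png .108 .135 .55 .05; python3 down.py .5469 .0968 .2 92
```

```text
20.32 [ 1.730e-01  3.020e-01 -5.000e-03  1.263e+00  1.000e-03  1.330e-01] [0.5475 0.096  0.2001] F [ 0.1 -0.6 -1.8] op 1.13
[[0.001, -0.04, 0.999], [0.001, 0.999, 0.04], [-1.0, 0.001, 0.001]]
shoulder 2392 z -0.0006529990085409054 y mid rel -0.00027861881080123996 x range rel -0.02121896941014534 0.00732729596762971
-0.075 99 axis rel mm [ 1.06 -6.63] res 4.516488677232661
-0.06 203 axis rel mm [ 0.48 -4.09] res 4.702871092154973
-0.045 231 axis rel mm [ 1.45 -0.36] res 0.20201074013322745
-0.03 274 axis rel mm [ 1.4  -0.48] res 0.20223513103473487
ee [0.54786026 0.09606553 0.2004256 ]
291 [291. 159.] xy [0.51   0.0718] r 0.0069 z 0.1204 [0.509  0.0718]
426 [320. 189.] xy [0.5408 0.0955] r 0.0204 z 0.1225 [0.5342 0.0955]
318 [208. 207.] xy [0.552  0.0036] r 0.0074 z 0.1199 [0.5517 0.0034]
289 [264. 207.] xy [0.5521 0.0497] r 0.0066 z 0.12 [0.5501 0.05  ]
281 [240. 250.] xy [0.5908 0.0282] r 0.0069 z 0.1198 [0.5907 0.0283]
tcp [0.5469 0.0968 0.2   ] d cm [-0.1   0.07 -0.04] rot [-0.001  0.002 -0.005] deg 0.3
```

Emit:
play_rows(deltas=[{"jaw":0.8,"x":-0.09,"y":0.08,"z":0,"ax":0,"ay":0,"az":0},{"jaw":0.8,"x":-0.09,"y":0.08,"z":-1,"ax":0,"ay":0,"az":0},{"jaw":0.8,"x":-0.09,"y":0.08,"z":-2,"ax":0,"ay":0,"az":0},{"jaw":0.8,"x":-0.09,"y":0.08,"z":-3,"ax":0,"ay":0,"az":0},{"jaw":0.8,"x":-0.09,"y":0.08,"z":-3.4,"ax":0,"ay":0,"az":0}])

```text
t: 21.05
ee_pos: [0.5457, 0.0966, 0.1638]
tool_rot: [-0.031, 1.573, 0.031]
ft_force: [-1.1, -0.3, -2.9]
opening: 0.134
```

```bash
python3 st.py; python3 down.py .5470 .0969 .15 92
```

```text
21.05 [ 1.750e-01  3.190e-01 -7.500e-02  1.178e+00  1.000e-03  1.350e-01] [0.5457 0.0966 0.1638] F [-1.1 -0.3 -2.9] op 1.15
[[-0.002, -0.04, 0.999], [0.0, 0.999, 0.04], [-1.0, 0.0, -0.002]]
tcp [0.547  0.0969 0.15  ] d cm [ 0.13  0.03 -1.38] rot [-0.    -0.002 -0.005] deg 0.3
```

Emit:
play_rows(deltas=[{"jaw":0.8,"x":0.05,"y":0.02,"z":0,"ax":0,"ay":0,"az":0},{"jaw":0.8,"x":0.05,"y":0.02,"z":-0.7,"ax":0,"ay":0,"az":0},{"jaw":0.8,"x":0.05,"y":0.02,"z":-1.4,"ax":0,"ay":0,"az":0},{"jaw":0.8,"x":0.05,"y":0.02,"z":-1.4,"ax":0,"ay":0,"az":0},{"jaw":0.8,"x":0.05,"y":0.02,"z":-1.4,"ax":0,"ay":0,"az":0}])

```text
t: 21.68
ee_pos: [0.5467, 0.097, 0.151]
tool_rot: [-0.031, 1.571, 0.032]
ft_force: [-0.4, 0.0, -2.8]
opening: 0.136
```

```bash
python3 st.py; python3 down.py .5470 .0969 .105 92
```

```text
21.68 [ 1.750e-01  3.280e-01 -9.700e-02  1.147e+00  1.000e-03  1.350e-01] [0.5467 0.097  0.151 ] F [-0.4  0.  -2.8] op 1.16
[[-0.001, -0.04, 0.999], [0.001, 0.999, 0.04], [-1.0, 0.001, -0.001]]
tcp [0.547  0.0969 0.105 ] d cm [ 0.03 -0.01 -4.6 ] rot [-0.001 -0.001 -0.005] deg 0.3
```

On target, with no contact force. Lowering on.

Emit:
play_rows(deltas=[{"jaw":0.8,"x":0.03,"y":0,"z":-0.7,"ax":0,"ay":0,"az":0},{"jaw":0.8,"x":0.03,"y":0,"z":-1.4,"ax":0,"ay":0,"az":0},{"jaw":0.8,"x":0.03,"y":0,"z":-2.1,"ax":0,"ay":0,"az":0},{"jaw":0.8,"x":0.03,"y":0,"z":-2.8,"ax":0,"ay":0,"az":0},{"jaw":0.8,"x":0.03,"y":0,"z":-2.8,"ax":0,"ay":0,"az":0}])

```text
t: 22.3
ee_pos: [0.5465, 0.0969, 0.1222]
tool_rot: [-0.031, 1.572, 0.032]
ft_force: [0.2, -0.4, -3.5]
opening: 0.133
```

Emit:
play_rows(deltas=[{"jaw":0.8,"x":0,"y":0,"z":-0.5,"ax":0,"ay":0,"az":0},{"jaw":0.8,"x":0,"y":0,"z":-1,"ax":0,"ay":0,"az":0},{"jaw":0.8,"x":0,"y":0,"z":-1.4,"ax":0,"ay":0,"az":0},{"jaw":0.8,"x":0,"y":0,"z":-1.5,"ax":0,"ay":0,"az":0},{"jaw":0.8,"x":0,"y":0,"z":-1.5,"ax":0,"ay":0,"az":0}])

```text
t: 22.92
ee_pos: [0.547, 0.097, 0.108]
tool_rot: [-0.031, 1.571, 0.032]
ft_force: [0.1, 0.2, -2.9]
opening: 0.134
```

```bash
python3 st.py; python3 down.py .5470 .0969 .104 92
```

```text
22.92 [ 1.750e-01  3.580e-01 -1.690e-01  1.044e+00  1.000e-03  1.350e-01] [0.547 0.097 0.108] F [ 0.1  0.2 -2.9] op 1.14
[[-0.001, -0.04, 0.999], [0.0, 0.999, 0.04], [-1.0, 0.001, -0.0]]
tcp [0.547  0.0969 0.104 ] d cm [-0.   -0.01 -0.4 ] rot [-0.    -0.001 -0.005] deg 0.3
```

Emit:
play_rows(deltas=[{"jaw":0.8,"x":0,"y":0,"z":-0.2,"ax":0,"ay":0,"az":0},{"jaw":0.8,"x":0,"y":0,"z":-0.3,"ax":0,"ay":0,"az":0},{"jaw":0.8,"x":0,"y":0,"z":-0.4,"ax":0,"ay":0,"az":0},{"jaw":0.8,"x":0,"y":0,"z":-0.5,"ax":0,"ay":0,"az":0},{"jaw":0.8,"x":0,"y":0,"z":-0.5,"ax":0,"ay":0,"az":0}])

```text
t: 23.55
ee_pos: [0.5476, 0.0971, 0.1039]
tool_rot: [-0.031, 1.569, 0.032]
ft_force: [-1.6, 0.6, 5.4]
opening: 0.133
```

Seated at z 0.1039, against a predicted 0.104. Opening a little and lifting.

Emit:
play_rows(deltas=[{"jaw":1.6,"x":0,"y":0,"z":0,"ax":0,"ay":0,"az":0},{"jaw":2.2,"x":0,"y":0,"z":0,"ax":0,"ay":0,"az":0},{"jaw":2.2,"x":0,"y":0,"z":0.5,"ax":0,"ay":0,"az":0},{"jaw":2.2,"x":0,"y":0,"z":1.5,"ax":0,"ay":0,"az":0},{"jaw":2.2,"x":0,"y":0,"z":3,"ax":0,"ay":0,"az":0}])

```text
t: 24.18
ee_pos: [0.5469, 0.0969, 0.1338]
tool_rot: [-0.031, 1.571, 0.032]
ft_force: [0.3, -0.3, 0.1]
opening: 0.257
```

Emit:
play_rows(deltas=[{"jaw":2.2,"x":0,"y":0,"z":3,"ax":0,"ay":0,"az":0},{"jaw":2.2,"x":0,"y":0,"z":7,"ax":0,"ay":0,"az":0},{"jaw":3,"x":0,"y":-4,"z":9,"ax":0,"ay":0,"az":0},{"jaw":3,"x":-0.5,"y":-10,"z":9,"ax":0,"ay":0,"az":0},{"jaw":3,"x":-1,"y":-15,"z":9,"ax":0,"ay":0,"az":0}])

```text
t: 24.8
ee_pos: [0.5371, -0.0547, 0.2246]
tool_rot: [-0.032, 1.569, 0.032]
ft_force: [0.5, -1.0, -0.4]
opening: 0.347
```

```bash
python3 st.py
cat > pot.py <<'E'
from h import *
im,d,k=shot('top','pot_top.png'); P=cloud(d,k)
with np.errstate(invalid='ignore'): m=((np.hypot(P[...,0]-.5511,P[...,1]-.0488)<.09)&(P[...,2]>.108)&(P[...,2]<.135)).astype(np.uint8)
n,l,st,ce=cv2.connectedComponentsWithStats(m)
for i in range(1,n):
    q=P[l==i]; qc=(q[:,:2].min(0)+q[:,:2].max(0))/2; dv=qc-[.5511,.0488]
    if len(q)>15: print(len(q),qc.round(4),q[:,2].mean().round(3),'r',np.hypot(*dv).round(4),np.degrees(np.arctan2(dv[1],dv[0])).round(1))
E
python3 pot.py; python3 down.py .5145 -.2595 .21 92
```

```text
24.8 [-0.102  0.265  0.006  1.31   0.    -0.142] [ 0.5371 -0.0547  0.2246] F [ 0.5 -1.  -0.4] op 2.97
[[0.002, -0.04, 0.999], [0.0, 0.999, 0.04], [-1.0, 0.0, 0.002]]
43 [0.5916 0.0267] 0.119 r 0.0461 -28.6
43 [0.5906 0.0734] 0.119 r 0.0465 31.9
43 [0.5515 0.0495] 0.119 r 0.0008 58.0
44 [0.5493 0.0959] 0.119 r 0.0471 92.2
42 [0.5103 0.0702] 0.12 r 0.0461 152.3
tcp [ 0.5145 -0.2595  0.21  ] d cm [ -2.17 -20.01  -1.44] rot [ 0.002  0.001 -0.002] deg 0.2
```

Emit:
play_rows(deltas=[{"jaw":3.5,"x":-0.7,"y":-6,"z":0,"ax":0,"ay":0,"az":0},{"jaw":3.5,"x":-1.4,"y":-12,"z":0,"ax":0,"ay":0,"az":0},{"jaw":3.5,"x":-2.2,"y":-17,"z":0,"ax":0,"ay":0,"az":0},{"jaw":3.5,"x":-2.3,"y":-20,"z":0,"ax":0,"ay":0,"az":0},{"jaw":3.5,"x":-2.3,"y":-20,"z":0,"ax":0,"ay":0,"az":0}])

```text
t: 25.48
ee_pos: [0.5138, -0.255, 0.2237]
tool_rot: [-0.029, 1.57, 0.029]
ft_force: [-0.0, 0.2, -0.8]
opening: 0.41
```

```bash
python3 st.py; python3 wr.py wrist7.png .1 .125;  python3 pot.py
```

```text
25.48 [-0.461  0.324  0.088  1.335  0.    -0.497] [ 0.5138 -0.255   0.2237] F [-0.   0.2 -0.8] op 3.5
[[0.0, -0.037, 0.999], [-0.0, 0.999, 0.037], [-1.0, -0.0, 0.0]]
ee [ 0.51384351 -0.25371373  0.22361011]
234 [316. 195.] xy [ 0.5137 -0.2594] r 0.0072 z 0.115 [ 0.5134 -0.2594]
44 [0.5921 0.0267] 0.119 r 0.0466 -28.3
43 [0.5905 0.0738] 0.119 r 0.0466 32.4
43 [0.5524 0.0024] 0.12 r 0.0464 -88.4
43 [0.5512 0.0495] 0.119 r 0.0007 82.3
44 [0.5491 0.0958] 0.119 r 0.0471 92.4
42 [0.5103 0.0703] 0.12 r 0.0461 152.2
```

Emit:
play_rows(deltas=[{"jaw":3.5,"x":-0.1,"y":-0.5,"z":-3,"ax":0,"ay":0,"az":0},{"jaw":3.5,"x":-0.1,"y":-0.5,"z":-6,"ax":0,"ay":0,"az":0},{"jaw":3.5,"x":-0.1,"y":-0.5,"z":-9,"ax":0,"ay":0,"az":0},{"jaw":3.5,"x":-0.1,"y":-0.5,"z":-11,"ax":0,"ay":0,"az":0},{"jaw":3.5,"x":-0.1,"y":-0.5,"z":-12.4,"ax":0,"ay":0,"az":0}])

```text
t: 26.2
ee_pos: [0.5131, -0.2566, 0.0985]
tool_rot: [-0.032, 1.572, 0.033]
ft_force: [0.5, 0.3, -0.5]
opening: 0.409
```

```bash
python3 st.py; python3 down.py .513 -.2592 .0995 92
```

```text
26.2 [-0.464  0.395 -0.137  1.04   0.    -0.505] [ 0.5131 -0.2566  0.0985] F [ 0.5  0.3 -0.5] op 3.49
[[-0.001, -0.041, 0.999], [0.001, 0.999, 0.041], [-1.0, 0.001, -0.001]]
tcp [ 0.513  -0.2592  0.0995] d cm [-0.01 -0.26  0.1 ] rot [-0.001 -0.001 -0.007] deg 0.4
```

Emit:
play_rows(deltas=[{"jaw":3.5,"x":0,"y":-0.26,"z":0.1,"ax":0,"ay":0,"az":0},{"jaw":2.6,"x":0,"y":-0.26,"z":0.1,"ax":0,"ay":0,"az":0},{"jaw":2,"x":0,"y":-0.26,"z":0.1,"ax":0,"ay":0,"az":0},{"jaw":1.4,"x":0,"y":-0.26,"z":0.1,"ax":0,"ay":0,"az":0},{"jaw":0.8,"x":0,"y":-0.26,"z":0.1,"ax":0,"ay":0,"az":0}])

```text
t: 26.82
ee_pos: [0.5134, -0.2607, 0.1007]
tool_rot: [-0.031, 1.57, 0.032]
ft_force: [-0.8, 1.8, 5.3]
opening: 0.129
```

Emit:
play_rows(deltas=[{"jaw":0.8,"x":0,"y":0,"z":0,"ax":0,"ay":0,"az":0},{"jaw":0.8,"x":0,"y":0,"z":0,"ax":0,"ay":0,"az":0},{"jaw":0.8,"x":0,"y":0,"z":0,"ax":0,"ay":0,"az":0},{"jaw":0.8,"x":0,"y":0,"z":0,"ax":0,"ay":0,"az":0},{"jaw":0.8,"x":0,"y":0,"z":0,"ax":0,"ay":0,"az":0}])

```text
t: 27.45
ee_pos: [0.5134, -0.2606, 0.1007]
tool_rot: [-0.031, 1.57, 0.032]
ft_force: [0.9, 2.0, 5.7]
opening: 0.131
```

```bash
python3 st.py; python3 down.py .5107 .0254 .26 92
```

```text
27.45 [-4.700e-01  3.950e-01 -1.300e-01  1.045e+00  1.000e-03 -5.100e-01] [ 0.5134 -0.2606  0.1007] F [0.9 2.  5.7] op 1.12
[[0.001, -0.04, 0.999], [0.0, 0.999, 0.04], [-1.0, 0.0, 0.001]]
tcp [0.5107 0.0254 0.26  ] d cm [-0.27 28.6  15.93] rot [-0.     0.001 -0.005] deg 0.3
```

Emit:
play_rows(deltas=[{"jaw":0.8,"x":0,"y":0,"z":2,"ax":0,"ay":0,"az":0},{"jaw":0.8,"x":0,"y":0,"z":6,"ax":0,"ay":0,"az":0},{"jaw":0.8,"x":0,"y":1,"z":11,"ax":0,"ay":0,"az":0},{"jaw":0.8,"x":0,"y":4,"z":16,"ax":0,"ay":0,"az":0},{"jaw":0.8,"x":0,"y":9,"z":16,"ax":0,"ay":0,"az":0}])

```text
t: 28.08
ee_pos: [0.5146, -0.1714, 0.2634]
tool_rot: [-0.031, 1.565, 0.028]
ft_force: [1.0, 0.2, -4.2]
opening: 0.13
```

Emit:
play_rows(deltas=[{"jaw":0.8,"x":0,"y":6,"z":0,"ax":0,"ay":0,"az":0},{"jaw":0.8,"x":-0.2,"y":12,"z":0,"ax":0,"ay":0,"az":0},{"jaw":0.8,"x":-0.4,"y":17,"z":0,"ax":0,"ay":0,"az":0},{"jaw":0.8,"x":-0.4,"y":19.5,"z":0,"ax":0,"ay":0,"az":0},{"jaw":0.8,"x":-0.4,"y":19.5,"z":0,"ax":0,"ay":0,"az":0}])

```text
t: 28.7
ee_pos: [0.5086, 0.0259, 0.2596]
tool_rot: [-0.033, 1.572, 0.034]
ft_force: [-0.7, 0.1, -2.2]
opening: 0.133
```

```bash
sed -i 's/\.0991/.1007/' held.py; python3 st.py; python3 held.py; python3 wr.py wrist8.png .108 .135 .55 .05; python3 down.py .5107 .0254 .2 92
```

```text
28.7 [0.05  0.204 0.014 1.382 0.    0.008] [0.5086 0.0259 0.2596] F [-0.7  0.1 -2.2] op 1.13
[[-0.001, -0.043, 0.999], [0.0, 0.999, 0.043], [-1.0, 0.0, -0.001]]
shoulder 2452 z -0.00031797869472371953 y mid rel 0.0007752291983091769 x range rel -0.021772193748888724 0.00823581454720157
-0.075 81 axis rel mm [0.71 1.53] res 0.17723143822825496
-0.06 186 axis rel mm [0.71 1.38] res 0.21573712019913152
-0.045 227 axis rel mm [0.75 1.23] res 0.21803098163636206
-0.03 270 axis rel mm [0.79 1.06] res 0.21923210813036206
ee [0.50881594 0.02412697 0.25968731]
182 [366. 189.] xy [0.5089 0.0713] r 0.0071 z 0.12 [0.5087 0.0712]
180 [387. 226.] xy [0.5483 0.0968] r 0.0072 z 0.1196 [0.5479 0.0967]
145 [363. 259.] xy [0.5886 0.0745] r 0.0069 z 0.1198 [0.5885 0.0747]
tcp [0.5107 0.0254 0.2   ] d cm [ 0.19  0.13 -5.97] rot [ 0.    -0.001 -0.005] deg 0.3
```

Emit:
play_rows(deltas=[{"jaw":0.8,"x":0.1,"y":0,"z":-2,"ax":0,"ay":0,"az":0},{"jaw":0.8,"x":0.1,"y":0,"z":-4,"ax":0,"ay":0,"az":0},{"jaw":0.8,"x":0.1,"y":0,"z":-5.5,"ax":0,"ay":0,"az":0},{"jaw":0.8,"x":0.1,"y":0,"z":-5.5,"ax":0,"ay":0,"az":0},{"jaw":0.8,"x":0.1,"y":0,"z":-5.5,"ax":0,"ay":0,"az":0}])

```text
t: 29.42
ee_pos: [0.5103, 0.024, 0.2055]
tool_rot: [-0.03, 1.57, 0.031]
ft_force: [-0.4, 0.1, -2.4]
opening: 0.134
```

```bash
python3 st.py; python3 wr.py wrist8.png .112 .135 .55 .05; python3 held.py; python3 st.py
```

```text
29.42 [ 0.047  0.224 -0.099  1.248  0.     0.007] [0.5103 0.024  0.2055] F [-0.4  0.1 -2.4] op 1.14
[[0.0, -0.039, 0.999], [0.0, 0.999, 0.039], [-1.0, 0.0, 0.0]]
ee [0.51043469 0.02411812 0.20569406]
345 [321. 187.] xy [0.5059 0.0242] r 0.0214 z 0.1246 [0.4978 0.0242]
248 [377. 206.] xy [0.5089 0.0713] r 0.007 z 0.1202 [0.5088 0.0714]
242 [401. 249.] xy [0.5486 0.0969] r 0.0074 z 0.12 [0.5481 0.0966]
135 [373. 287.] xy [0.5885 0.0747] r 0.0068 z 0.1195 [0.5875 0.0747]
160 [321. 290.] xy [0.591  0.0279] r 0.007 z 0.1204 [0.5909 0.0279]
shoulder 2453 z -0.00032085650376978414 y mid rel -0.0003890729164714411 x range rel -0.021524164227867182 0.008581011496049507
-0.075 84 axis rel mm [0.97 0.37] res 0.18968869786294934
-0.06 185 axis rel mm [0.96 0.24] res 0.21055550951102295
-0.045 221 axis rel mm [0.98 0.07] res 0.2107993890756519
-0.03 264 axis rel mm [ 0.96 -0.12] res 0.2112192098867282
29.52 [ 0.047  0.224 -0.099  1.247  0.     0.008] [0.5105 0.0242 0.2057] F [-0.6  0.4 -2.9] op 1.09
[[0.001, -0.04, 0.999], [0.0, 0.999, 0.04], [-1.0, 0.0, 0.001]]
```

View pics/wrist8.png

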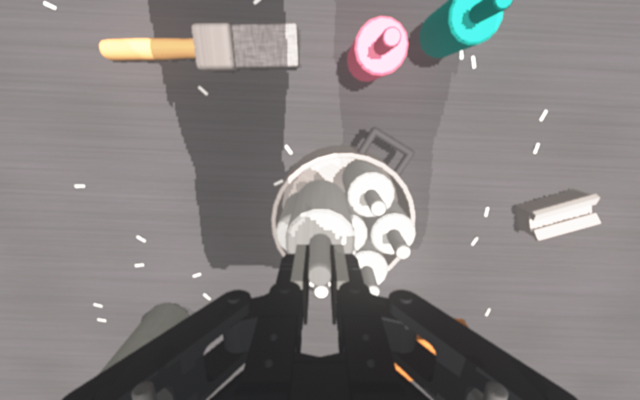

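Wrist view: held pin over the empty place at (320,225), neighbours packed. Corrections are 1 mm; lowering.

Emit:
play_rows(deltas=[{"jaw":0.8,"x":-0.1,"y":0.08,"z":0,"ax":0,"ay":0,"az":0},{"jaw":0.8,"x":-0.1,"y":0.08,"z":-1,"ax":0,"ay":0,"az":0},{"jaw":0.8,"x":-0.1,"y":0.08,"z":-1.6,"ax":0,"ay":0,"az":0},{"jaw":0.8,"x":-0.1,"y":0.08,"z":-1.6,"ax":0,"ay":0,"az":0},{"jaw":0.8,"x":-0.1,"y":0.08,"z":-1.6,"ax":0,"ay":0,"az":0}])

```text
t: 30.15
ee_pos: [0.509, 0.0252, 0.1889]
tool_rot: [-0.031, 1.571, 0.032]
ft_force: [0.8, 0.4, -1.7]
opening: 0.129
```

```bash
python3 down.py .5095 .0250 .15 92
```

```text
tcp [0.5095 0.025  0.15  ] d cm [ 0.05 -0.02 -3.89] rot [-0.    -0.001 -0.005] deg 0.3
```

Emit:
play_rows(deltas=[{"jaw":0.8,"x":0.05,"y":-0.02,"z":-0.8,"ax":0,"ay":0,"az":0},{"jaw":0.8,"x":0.05,"y":-0.02,"z":-1.6,"ax":0,"ay":0,"az":0},{"jaw":0.8,"x":0.05,"y":-0.02,"z":-2.4,"ax":0,"ay":0,"az":0},{"jaw":0.8,"x":0.05,"y":-0.02,"z":-2.8,"ax":0,"ay":0,"az":0},{"jaw":0.8,"x":0.05,"y":-0.02,"z":-2.8,"ax":0,"ay":0,"az":0}])

```text
t: 30.78
ee_pos: [0.5093, 0.0249, 0.1606]
tool_rot: [-0.031, 1.572, 0.032]
ft_force: [0.4, 1.0, -3.2]
opening: 0.134
```

```bash
python3 st.py; python3 down.py .5095 .0250 .106 92
```

```text
30.78 [ 4.900e-02  2.480e-01 -1.860e-01  1.138e+00  1.000e-03  9.000e-03] [0.5093 0.0249 0.1606] F [ 0.4  1.  -3.2] op 1.14
[[-0.001, -0.04, 0.999], [0.0, 0.999, 0.04], [-1.0, 0.001, -0.001]]
tcp [0.5095 0.025  0.106 ] d cm [ 0.02  0.01 -5.46] rot [-0.    -0.001 -0.005] deg 0.3
```

Emit:
play_rows(deltas=[{"jaw":0.8,"x":0,"y":0,"z":-0.7,"ax":0,"ay":0,"az":0},{"jaw":0.8,"x":0,"y":0,"z":-1.4,"ax":0,"ay":0,"az":0},{"jaw":0.8,"x":0,"y":0,"z":-2.1,"ax":0,"ay":0,"az":0},{"jaw":0.8,"x":0,"y":0,"z":-2.6,"ax":0,"ay":0,"az":0},{"jaw":0.8,"x":0,"y":0,"z":-2.6,"ax":0,"ay":0,"az":0}])

```text
t: 31.4
ee_pos: [0.5092, 0.0249, 0.1345]
tool_rot: [-0.031, 1.572, 0.032]
ft_force: [-0.3, 0.3, -3.1]
opening: 0.128
```

Emit:
play_rows(deltas=[{"jaw":0.8,"x":0,"y":0,"z":-0.7,"ax":0,"ay":0,"az":0},{"jaw":0.8,"x":0,"y":0,"z":-1.4,"ax":0,"ay":0,"az":0},{"jaw":0.8,"x":0,"y":0,"z":-2.1,"ax":0,"ay":0,"az":0},{"jaw":0.8,"x":0,"y":0,"z":-2.5,"ax":0,"ay":0,"az":0},{"jaw":0.8,"x":0,"y":0,"z":-2.5,"ax":0,"ay":0,"az":0}])

```text
t: 32.02
ee_pos: [0.5093, 0.0249, 0.1096]
tool_rot: [-0.031, 1.572, 0.032]
ft_force: [-0.6, -0.1, -3.7]
opening: 0.134
```

```bash
python3 st.py
```

```text
32.02 [ 0.049  0.286 -0.274  1.013  0.     0.009] [0.5093 0.0249 0.1096] F [-0.6 -0.1 -3.7] op 1.14
[[-0.001, -0.04, 0.999], [0.0, 0.999, 0.04], [-1.0, 0.0, -0.001]]
```

Expected seat is near z 0.1055.

Emit:
play_rows(deltas=[{"jaw":0.8,"x":0,"y":0,"z":-0.2,"ax":0,"ay":0,"az":0},{"jaw":0.8,"x":0,"y":0,"z":-0.3,"ax":0,"ay":0,"az":0},{"jaw":0.8,"x":0,"y":0,"z":-0.4,"ax":0,"ay":0,"az":0},{"jaw":0.8,"x":0,"y":0,"z":-0.48,"ax":0,"ay":0,"az":0},{"jaw":0.8,"x":0,"y":0,"z":-0.48,"ax":0,"ay":0,"az":0}])

```text
t: 32.65
ee_pos: [0.5099, 0.025, 0.1056]
tool_rot: [-0.031, 1.57, 0.032]
ft_force: [-1.0, 1.0, 2.2]
opening: 0.128
```

Emit:
play_rows(deltas=[{"jaw":1.6,"x":0,"y":0,"z":0,"ax":0,"ay":0,"az":0},{"jaw":2.2,"x":0,"y":0,"z":0,"ax":0,"ay":0,"az":0},{"jaw":2.2,"x":0,"y":0,"z":0.5,"ax":0,"ay":0,"az":0},{"jaw":2.2,"x":0,"y":0,"z":1.5,"ax":0,"ay":0,"az":0},{"jaw":2.2,"x":0,"y":0,"z":3,"ax":0,"ay":0,"az":0}])

```text
t: 33.28
ee_pos: [0.5094, 0.0249, 0.136]
tool_rot: [-0.031, 1.571, 0.032]
ft_force: [0.1, 0.2, 0.9]
opening: 0.26
```

Emit:
play_rows(deltas=[{"jaw":2.2,"x":0,"y":0,"z":3,"ax":0,"ay":0,"az":0},{"jaw":2.2,"x":0,"y":0,"z":7,"ax":0,"ay":0,"az":0},{"jaw":2.2,"x":0,"y":2,"z":13,"ax":0,"ay":0,"az":0},{"jaw":2.2,"x":-4,"y":7,"z":16,"ax":0,"ay":0,"az":0},{"jaw":2.2,"x":-8,"y":12,"z":16,"ax":0,"ay":0,"az":0}])

```text
t: 33.9
ee_pos: [0.4357, 0.1385, 0.2978]
tool_rot: [-0.028, 1.566, 0.031]
ft_force: [-0.1, 0.6, -0.2]
opening: 0.258
```

Emit:
play_rows(deltas=[{"jaw":3,"x":0,"y":6,"z":0,"ax":0,"ay":0,"az":0},{"jaw":3,"x":0,"y":12,"z":0,"ax":0,"ay":0,"az":0},{"jaw":3,"x":0,"y":18,"z":0,"ax":0,"ay":0,"az":0},{"jaw":3,"x":0,"y":24,"z":0,"ax":0,"ay":0,"az":0},{"jaw":3,"x":0,"y":24,"z":0,"ax":0,"ay":0,"az":0}])

```text
t: 34.52
ee_pos: [0.4347, 0.3811, 0.2945]
tool_rot: [-0.034, 1.571, 0.035]
ft_force: [0.3, -0.6, -0.0]
opening: 0.352
```

```bash
python3 st.py; python3 pot.py
python3 - <<'E'
import cv2
from h import *
a=cv2.imread('pics/pot_top.png'); im,d,k=shot('side')
x=cv2.resize(a[155:255,235:345],None,fx=3,fy=3); y=cv2.resize(im[130:230,240:360,::-1],None,fx=3,fy=3)
cv2.imwrite('pics/final.png',cv2.hconcat([x,y]))
E
```

```text
34.52 [7.190e-01 3.220e-01 2.640e-01 1.513e+00 1.000e-03 6.750e-01] [0.4347 0.3811 0.2945] F [ 0.3 -0.6 -0. ] op 3.0
[[-0.001, -0.044, 0.999], [0.001, 0.999, 0.044], [-1.0, 0.001, -0.001]]
45 [0.5915 0.0267] 0.119 r 0.046 -28.6
43 [0.59   0.0734] 0.119 r 0.046 32.3
43 [0.5525 0.0024] 0.119 r 0.0464 -88.2
43 [0.5514 0.0489] 0.119 r 0.0004 16.2
46 [0.5491 0.0959] 0.119 r 0.0472 92.4
41 [0.5109 0.0247] 0.119 r 0.0469 -149.1
42 [0.5106 0.0705] 0.12 r 0.0459 151.8
```

View pics/final.png

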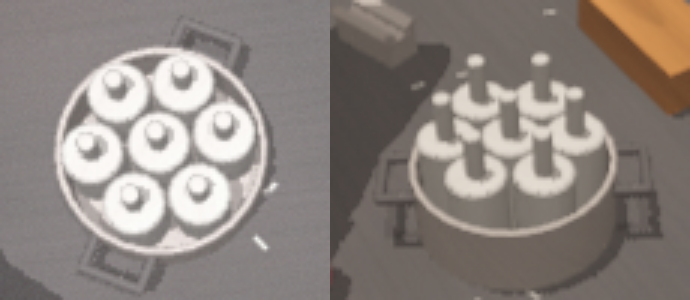

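Both crops show all seven pins upright in the pot. Their spigot tops are level at 0.119–0.120 m, the new ones included. The robot is clear of everything.

```bash
python3 -c "
from station import bot
print(bot.job_done())"
```

```text
the job is handed in; nothing more can be done
None
```

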